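Locate the drill template on the jig pins and clip it down

TASK

Put the drill template on the drilling jig, against the fence, and slide it gently along the fence until its two locating holes drop over the pins and it lies flat on the jig. Then swing the red-knobbed clip right round over the template's edge to hold it down for drilling. Feel for the pins with a light hand, never force the template onto them or against the fence, and leave the other things on the bench where they are.

Things in the scene. Friction and masses are not known exactly. Their poses are not given: they have to be found in the camera images.
- jig: Grey drilling jig, fixed, 158 (x) x 264 (y) x 22 mm. Origin at bench height under the nominal place of the template's middle; its +x points to its fence (away from the robot), +y left along the fence. The flat deck is at z = 22, from x = -93 to 65. The blue strip in it is the workpiece, flush; it stays.
- fence_face (a point): Middle of the fence's foot, on its working face: jig x = 45, y = 0, z = 22. The steel fence runs along the jig's y, 240 long, 18 high above the deck.
- pin_slot (a point): Jig x = 24, y = 0, z = 22: middle of the deck's slot. In it a locked brass bar carries two fixed upright pins, 8 diameter, 6 proud of the deck, 90 apart along y. The bar is set for the batch: the middle of the pins (black line) lies anywhere from 18 right to 18 left of this point and is not among the readings. Dark lock screw, 16 wide, 5 high, 93 left of that middle.
- template_grip (a point): Middle of the grip bar of the loose drill template (axes as the plate's, z up): black bar along y, 74 long, 13 wide (x), 16 high, on posts at y = -29 and 29; grasp it across the 13 between the posts. It is 31 above the plate's underside, over its middle: 53 above the bench when seated, 59 when level on the pin tips. Starts flat on the bench, turned much like the jig.
- template_holes (a point): Midpoint of the template's two 10 mm round locating holes, at the underside, 24 in +x from the plate's middle; holes 45 either side along y, right through. Plate: plain grey metal, 90 (x) x 130 (y) x 6, about 0.35 kg. With its far (+x) edge on the fence the holes are in line with the pins. The brass drill bushes on top do not go through.
- clip_knob (a point): Middle of the upright red knob on the swing clip: 15 diameter, from 11 below to 13 above this point (54 above the bench), 33 from the pivot. Pushed sideways with about 2 N it carries the clip round; the clip stays where it is left.
- clip_hinge (a point): Point on the clip's upright pivot axis, at jig x = -75, y = -36, z = 30; fixed to the jig.
- clip (a joint): Angle of the steel swing clip, rad, anticlockwise from above: 0 = arm points to the jig's -y along its front (open, clear of the template); 1.57 = arm points to the fence, over the template's front edge (shut; stop at 1.62). Arm 50 long, 15 wide, underside 1.7 above the seated plate: it shuts only over a template that lies flat on the deck.
- plug_gauge: Steel plug gauge with a white hexagon body, 17 x 94 x 15, lying on the bench; origin at its underside. To be left alone.
- pot_1: Small white pot with a blue lid, 36 across, 39 high; origin at its underside. To be left alone.
- driver_red: Screwdriver with a red handle, 166 long, lying on the bench; origin at its underside. To be left alone.
- driver_yellow: Screwdriver with a yellow handle, 151 long, lying on the bench; origin at its underside. To be left alone.
- side_cutters: Side cutters with orange handles, 118 long, lying on the bench; origin at its underside. To be left alone.
There are look-alikes about, which are no part of the job. What is shaped like the part that bears template_grip but purple is not meant.

How it is judged:
By the outcome, as a careful person would: the job done as asked, in the order asked, and still so for the second after the job is handed in, with the robot touching nothing.
It also fails if it takes over 72 s, if anything falls off the work surface, if the arm or the gripper's body presses on something with over 40 N, if the wrist force passes 120 N, or if a joint passes its speed limit or range.

ROBOT

A 7-joint arm with a two-finger parallel gripper is mounted at the origin on a cart in front of the work surface, level with it; the furniture and walls round the work are solid. World frame = base frame: x ahead of the robot, y to its left, z up, the work surface at z = 0. Lengths are in m, angles in rad, forces in N, time in s.
With the tool pointing down it reaches from about 0.425 to 0.875 m from the base axis. Payload 4.7 kg.
Tool frame: the origin (TCP) lies on the centre line of the jaws, within the pads' length; the fingertips stand 14 mm ahead of it and the grasp point (between the pads) lies 5 mm behind it; z points along the fingers, x is the direction in which the jaws open and shut, and the axes are right-handed (so a half turn about z gives the same grasp; the last joint's range is limited). The gripper opens to 87 mm and grips with 3 to 60 N. Pads are 19 mm wide; open, the fingers measure 117 mm over their backs; the gripper's body (75 mm by 190 mm) begins 51 mm behind the grasp point.
Start: joints at [-1.319, 0.321, -0.07, 1.45, 0.023, 1.371, -0.057], TCP at [0.153, 0.632, 0.237] pointing down, gripper open.
Joint ranges: [-2.86, 2.86], [-0.3, 2.09], [-1.38, 1.24], [0.06, 2.45], [-1.56, 4.7], [0.09, 2.05], [-2.69, 2.69]. Speed limits (rad/s): [2.57, 2.57, 3.14, 3.14, 3.14, 3.14, 3.14].

INTERFACE

Orientations are given as a rotation vector (axis times angle).
In Python, from bench import ctrl gives the robot as it stands.
- The arm moves only by the tool drive_tool, never from a script. Its argument "rows" is a list that holds one entry, the list of rows, each a list of 5 numbers: the shift along the tool's x, y, z scaled (see below), then the turn about the tool's z scaled (see below), then the closure in counts, from 0 (fully open) to 255 (shut). In form: [[[dx, dy, dz, spin, jaw], ...]]. A call has 1 to 20 rows; each row is the pose to reach, as a shift and turn from the pose commanded when the call began, along the tool's axes at that moment, turning the shorter way round; what a row does not reach only later rows make up. The controller multiplies each number of a shift by 300 mm and each number of a turn by pi rad. A row lasts 1/8 s, in which the tool goes at most 62.5 mm and 10.7 degrees, less where a joint would pass 70% of its speed; a pose out of reach is approached as far as the arm can. A call with a number of a shift or a turn outside -1 to 1 is refused whole. A call with a gripper value outside its range is refused whole. The fingers move at their own pace and stop on an object; "grip_force" is the grip in N (left out, the last holds). Time passes only in rows, so rows that repeat a pose let the fingers close. It gives the time, the measured TCP pose, the force and the opening at its end, in the units of the state.
- ctrl.get_state(): the state, without advancing time (a new reading comes with each control period).
- ctrl.get_image(name): name is "side" or "top"; returns a dict with "img" (480x640x3 uint8, blue, green, red), "camera_matrix" (3x3 intrinsics, pixels), "k1" (the pictures are not rectified: a ray, as slopes to the right and down, at radius r is drawn at 1 + k1 r^2 times it, then the intrinsics apply), "R" (3x3) and "t" (3): a world point X has camera coordinates R X + t. Camera axes: x right, y down, z forward; pixel columns grow to the right and rows downward; lengths in m; the calibration is good to about 2 mm. A picture is of the moment at which its call begins. There is no depth.
- ctrl.close_job(): hands the job in, once; it reports no verdict.
The state is a dict: "time": time; "joint_positions": joint angles; "qd": joint speeds; "joint_torque": joint torques, N m; "position": TCP position; "tool_rot": TCP orientation; "ft_force": force on the tool from outside, world axes, zero at the start; "torque": the same for the moment, N m; "grip_width": opening from 0.0 (shut) to 1.0 (fully open).
Only numpy, scipy, OpenCV 4.12 (cv2) and the standard library are available. Lean on these libraries where they do the work, as an engineer would, in place of code of your own. Each camera call takes 0.05 s, during which the arm holds its last target.

## Working session

There is one attempt and no reset: what is moved stays moved. The work goes in short steps, Python scripts to look and compute and a tool call to move; the robot and the scene stay as the last step left them, time stands still between calls to the robot, and variables do not carry over. Pictures are saved under pics/ and viewed, and the job is handed in when it is done.

Besides the shell and the picture viewer there is one more tool, called after "Call:" as name(argument=value, ...) on one line, values as JSON. drive_tool: Moves the arm, as the interface text tells. Its arguments: {"type":"object","properties":{"rows":{"type":"array"},"grip_force":{"type":"number"}},"required":["rows"]}

```bash
ls; mkdir -p pics
python3 - <<'E'
from bench import ctrl
import cv2,pickle
s=ctrl.get_state()
print({k:s[k] for k in('time','position','tool_rot','ft_force','grip_width')})
for n in('side','top'):
    d=ctrl.get_image(n); cv2.imwrite(f'pics/{n}0.png',d['img']); pickle.dump(d,open(f'{n}0.pkl','wb'))
    print(n,d['camera_matrix'],d['k1'],d['R'],d['t'])
E
```

```text
pics
{'time': 0.0, 'position': array([0.15306806, 0.6311935 , 0.23547162]), 'tool_rot': array([ 2.46827200e+00,  1.94152652e+00, -2.19835778e-03]), 'ft_force': array([-0.17177456, -0.15791067, -0.71258653]), 'grip_width': 1.000980682258455}
side [[496.03984801   0.         317.59054977]
 [  0.         496.03984801 230.08522266]
 [  0.           0.           1.        ]] -0.026059709494326008 [[-0.99529772 -0.0966484   0.00644553]
 [-0.05311573  0.48892483 -0.87070732]
 [ 0.08100109 -0.86695536 -0.49175931]] [0.47348873 0.08817051 1.01652   ]
top [[499.04782191   0.         320.97088976]
 [  0.         499.04782191 248.95497685]
 [  0.           0.           1.        ]] -0.06507789400760053 [[ 0.03778391 -0.99927098 -0.00546633]
 [-0.97896127 -0.0359172  -0.20086011]
 [ 0.20051735  0.01294061 -0.97960468]] [-0.00140632  0.50096792  1.06816053]
```

View pics/side0.png

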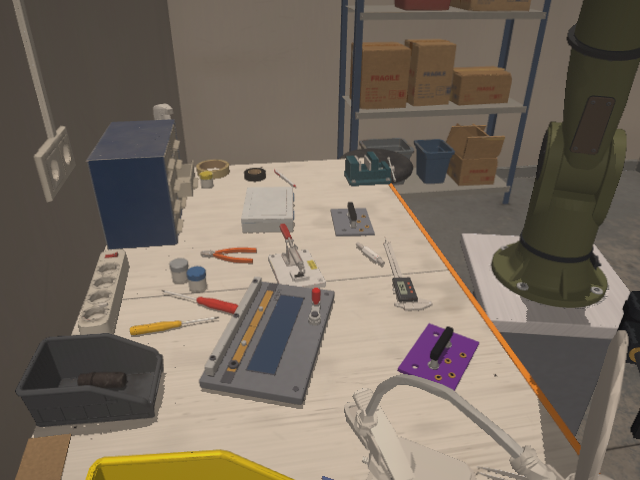

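View pics/top0.png

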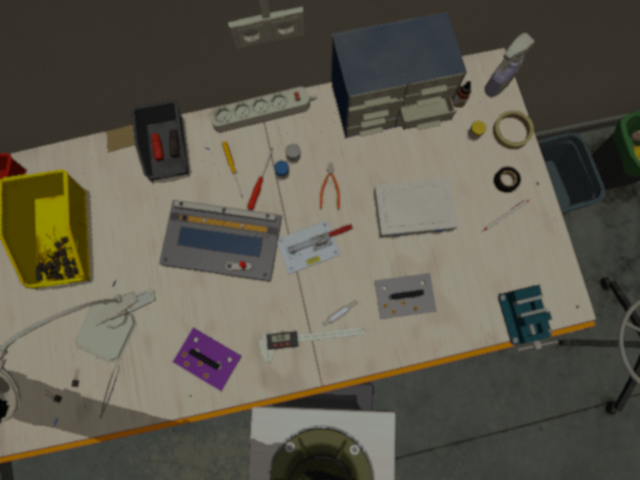

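The top view shows the grey template at about (406,295) and the jig at (222,240), with its brass bar at about (225,222). The red knob is at (242,265), and a white toggle clamp lies between jig and template. The purple look-alike is at (207,358). I'll enlarge both views.

```bash
cat > h.py <<'E'
import numpy as np,cv2,pickle
from scipy.spatial.transform import Rotation as Rn
def load(n): return pickle.load(open(n+'.pkl','rb'))
def ray(d,uv):
    K=d['camera_matrix']; dist=np.array([d['k1'],0,0,0,0.])
    p=cv2.undistortPoints(np.array(uv,float).reshape(-1,1,2),K,dist).reshape(-1,2)
    v=np.c_[p,np.ones(len(p))]@d['R']; c=-d['R'].T@d['t']
    return c,v
def plane(d,uv,z):
    c,v=ray(d,uv); return c+v*((z-c[2])/v[:,2])[:,None]
def proj(d,X):
    X=np.atleast_2d(X).astype(float)
    return cv2.projectPoints(X,cv2.Rodrigues(d['R'])[0],d['t'],d['camera_matrix'],np.array([d['k1'],0,0,0,0.]))[0].reshape(-1,2)
def tri(ds,uvs):
    A=np.zeros((3,3));b=np.zeros(3);L=[]
    for d,uv in zip(ds,uvs):
        c,v=ray(d,[uv]);v=v[0]/np.linalg.norm(v[0]);P=np.eye(3)-np.outer(v,v);A+=P;b+=P@c;L.append((P,c))
    x=np.linalg.solve(A,b); return x,[np.linalg.norm(P@(x-c)) for P,c in L]
def crop(d,box,f,name):
    x0,y0,x1,y1=box
    cv2.imwrite('pics/'+name,cv2.resize(d['img'][y0:y1,x0:x1],None,fx=f,fy=f,interpolation=cv2.INTER_CUBIC))
E
python3 - <<'E'
from h import *
t,s=load('top0'),load('side0')
crop(t,(155,190,285,290),6,'tj.png');crop(t,(365,265,445,325),8,'tt.png')
crop(s,(195,270,345,405),5,'sj.png');crop(s,(320,195,385,245),10,'st.png')
E
```

```text
(no output)
```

View pics/tj.png

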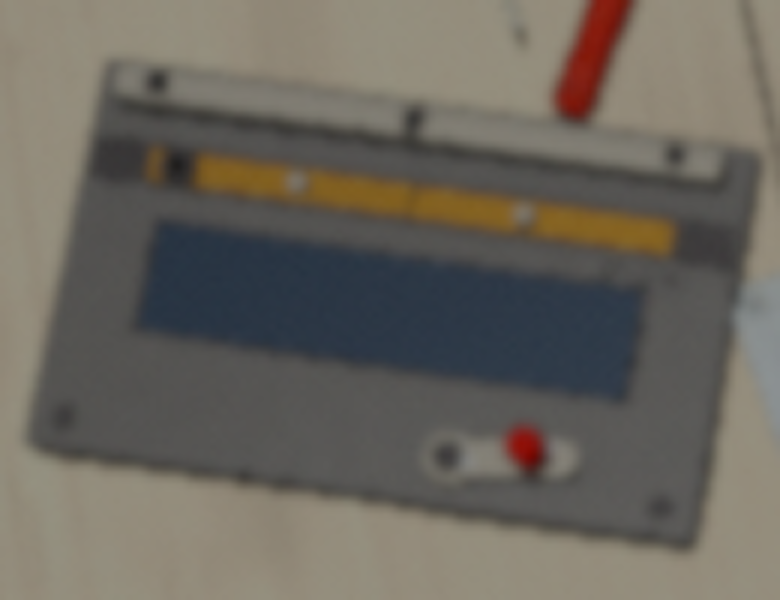

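View pics/tt.png

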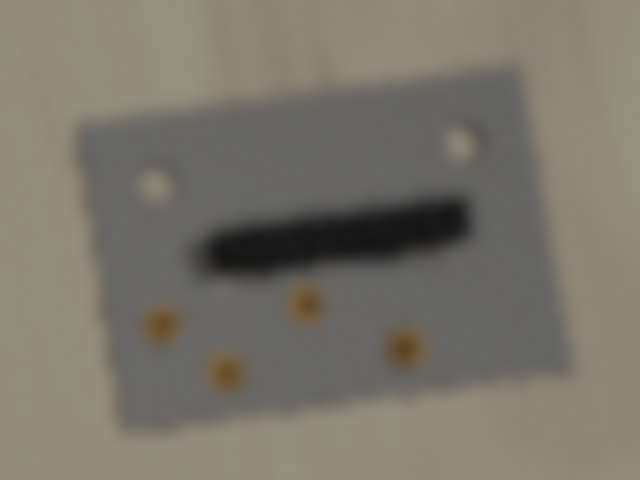

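View pics/sj.png

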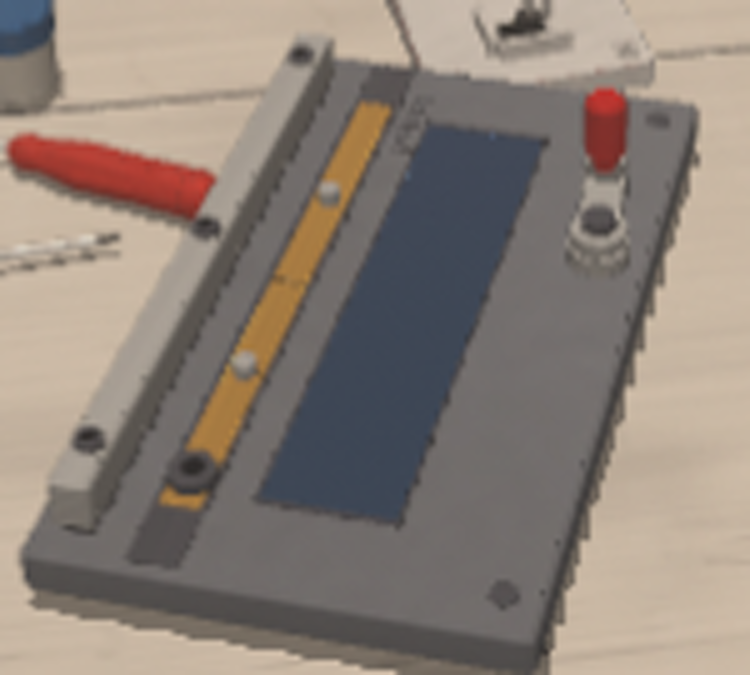

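View pics/st.png

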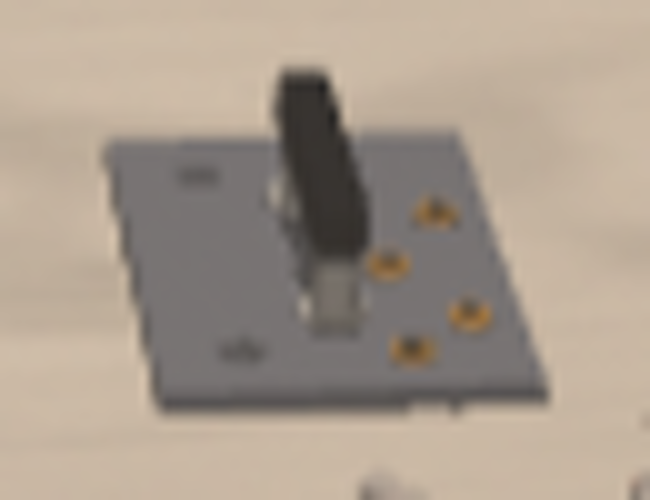

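```bash
cat >> h.py <<'E'
def fc(p,box,f): return box[:2]+(np.array(p,float)+.5)/f-.5
def fit2(J,W):
    J=np.array(J,float);W=np.array(W,float);a=J.mean(0);b=W.mean(0)
    U,S,V=np.linalg.svd((J-a).T@(W-b));R=V.T@U.T
    return R,b-R@a,np.degrees(np.arctan2(R[1,0],R[0,0])),(W-(J@R.T+b-R@a))*1000
E
python3 - <<'E'
from h import *
t,s=load('top0'),load('side0')
TJ=(155,190);SJ=(195,270);TT=(365,265);ST=(320,195)
np.set_printoptions(precision=4,suppress=True)
J=np.array([[65,132],[65,-132],[-93,-132],[-93,132]])/1e3
Wt=plane(t,fc([(108,60),(757,152),(692,541),(35,442)],TJ,6),.022)[:,:2]
Ws=plane(s,fc([(335,60),(697,108),(543,655),(22,562)],SJ,5),.022)[:,:2]
for J_,W in((J,Wt),(J[[1,2,3,0]],Ws)):
    R,b,a,r=fit2(J_,W);print('jig',b,a);print(r)
T=np.array([[45,65],[45,-65],[-45,-65],[-45,65]])/1e3
Wt2=plane(t,fc([(80,125),(520,68),(572,370),(122,428)],TT,8),.006)[:,:2]
Ws2=plane(s,fc([(458,130),(548,392),(157,400),(105,140)],ST,10),.006)[:,:2]
for J_,W in((T,Wt2),(T[[2,3,0,1]],Ws2)):
    R,b,a,r=fit2(J_,W);print('tmpl',b,a);print(r)
print('holes top',plane(t,fc([(155,185),(460,145)],TT,8),.006))
print('bar ends top',plane(t,fc([(205,257),(467,214)],TT,8),.039), 'mid',plane(t,fc([(336,234)],TT,8),.039))
print('pins top',plane(t,fc([(296,182),(524,214)],TJ,6),.028),'side',plane(s,fc([(329,190),(244,360)],SJ,5),.027))
print('line',plane(t,fc([(412,201)],TJ,6),.022),plane(s,fc([(289,281)],SJ,5),.022))
print('knob',tri([t,s],[fc((522,440),TJ,6),fc((606,100),SJ,5)]))
E
```

```text
jig [0.5358 0.2499] -6.131201580893573
[[-1.5219 -0.8514]
 [-2.0383  2.8876]
 [ 1.6204  2.4361]
 [ 1.9398 -4.4723]]
jig [0.5325 0.2585] -7.210894914750195
[[-8.9881  2.6617]
 [ 8.2151 -1.2324]
 [ 0.6549 -1.4835]
 [ 0.118   0.0542]]
tmpl [ 0.4082 -0.179 ] 9.303910865467444
[[-1.2157 -0.7952]
 [-1.044   0.2786]
 [ 1.0624  0.2277]
 [ 1.1973  0.2888]]
tmpl [ 0.4112 -0.1724] 9.447166820711656
[[ 0.4508 -1.5067]
 [-0.5878  1.9019]
 [-0.1022  0.5052]
 [ 0.2392 -0.9004]]
holes top [[ 0.4243 -0.1303  0.006 ]
 [ 0.439  -0.2182  0.006 ]]
bar ends top [[ 0.4004 -0.1406  0.039 ]
 [ 0.415  -0.2137  0.039 ]] mid [[ 0.4081 -0.1771  0.039 ]]
pins top [[0.5643 0.2926 0.028 ]
 [0.5547 0.2028 0.028 ]] side [[0.5567 0.2064 0.027 ]
 [0.5667 0.2949 0.027 ]]
line [[0.5598 0.248  0.022 ]] [[0.562  0.2498 0.022 ]]
knob (array([0.4605, 0.1914, 0.0624]), [np.float64(0.00014675386222799382), np.float64(0.00014675386222803472)])
```

Run:
```python
from h import *
t,s=load('top0'),load('side0')
np.set_printoptions(precision=3,suppress=True)
print(tri([t,s],[(152,293),(350,408)]),tri([t,s],[(3,348),(520,455)]),tri([t,s],[(2,375),(610,390)]))
for z in(0,.1,.2,.3):print(z,plane(t,[(152,293),(120,300),(50,322),(3,348)],z)[:,:2].tolist())
crop(t,(0,270,170,420),4,'tl.png');crop(s,(320,320,640,480),2.4,'sl.png')
```

```text
(array([0.391, 0.401, 0.016]), [np.float64(0.0004175575755834427), np.float64(0.00041755757558359103)]) (array([0.253, 0.609, 0.217]), [np.float64(0.0010892311988166111), np.float64(0.001089231198816583)]) (array([0.196, 0.578, 0.266]), [np.float64(0.012633803751408181), np.float64(0.01263380375140823)])
0 [[0.3920925368602854, 0.40695780282865246], [0.37262243927261496, 0.4811603597853462], [0.31402835407865826, 0.6432136491437944], [0.248328165322228, 0.7498938435932554]]
0.1 [[0.381996918030623, 0.37171846113131296], [0.3642243126826016, 0.43945169948141355], [0.3107387280731031, 0.5873764412115356], [0.2507665825406646, 0.6847557679387475]]
0.2 [[0.3719012992009606, 0.3364791194339735], [0.3558261860925882, 0.39774303917748105], [0.30744910206754794, 0.5315392332792771], [0.25320499975910116, 0.6196176922842398]]
0.3 [[0.36180568037129823, 0.301239777736634], [0.34742805950257477, 0.35603437887354844], [0.30415947606199273, 0.47570202534701844], [0.2556434169775378, 0.554479616629732]]
```

View pics/tl.png

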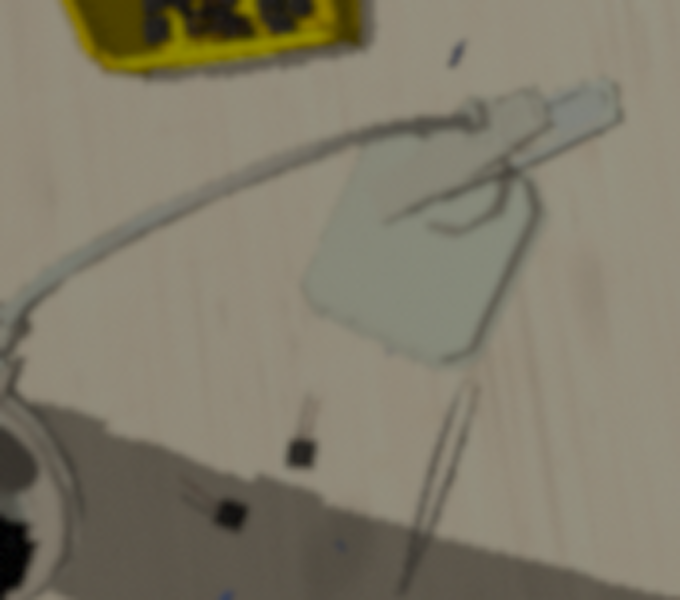

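View pics/sl.png

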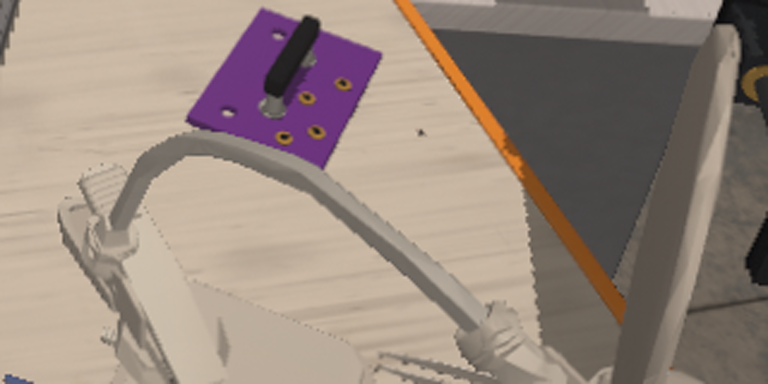

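```bash
python3 - <<'E'
from h import *
t,s=load('top0'),load('side0')
np.set_printoptions(precision=3,suppress=True)
print('campos',-t['R'].T@t['t'],-s['R'].T@s['t'])
P=[(.153,.632,z) for z in (.22,.3,.5)]
print(proj(s,P),proj(t,P))
for name,uv in(('disctop',(622,335)),('mid',(605,400)),('low',(588,470))):
    c,v=ray(s,[uv]);v=v[0]/np.linalg.norm(v[0])
    for r in(.3,.4,.5,.6,.7):
        X=c+v*r; print(name,r,X,proj(t,X)[0])
E
python3 -c "
from h import *
s=load('side0');crop(s,(540,200,640,480),2.1,'sd.png');t=load('top0');crop(t,(0,300,60,480),3.3,'td.png')"
```

```text
campos [0.276 0.003 1.147] [0.394 0.884 0.574]
[[658.578 487.561]
 [699.641 416.449]
 [854.465 135.677]] [[ -17.077  401.901]
 [ -47.195  406.003]
 [-149.286  419.213]]
disctop 0.3 [0.256 0.678 0.405] [-110.404  341.899]
disctop 0.4 [0.21  0.609 0.348] [-49.864 373.768]
disctop 0.5 [0.165 0.54  0.292] [  6.459 402.453]
disctop 0.6 [0.119 0.471 0.236] [ 58.477 428.227]
disctop 0.7 [0.073 0.403 0.179] [106.327 451.383]
mid 0.3 [0.264 0.697 0.378] [-106.693  336.491]
mid 0.4 [0.221 0.635 0.312] [-47.88  365.506]
mid 0.5 [0.178 0.572 0.247] [  5.778 391.168]
mid 0.6 [0.135 0.51  0.182] [ 54.502 413.885]
mid 0.7 [0.092 0.448 0.117] [ 98.672 434.041]
low 0.3 [0.274 0.72  0.353] [-105.782  330.409]
low 0.4 [0.234 0.665 0.279] [-49.234 356.702]
low 0.5 [0.194 0.61  0.206] [  1.494 379.609]
low 0.6 [0.155 0.556 0.132] [ 46.902 399.636]
low 0.7 [0.115 0.501 0.058] [ 87.569 417.221]
```

View pics/sd.png

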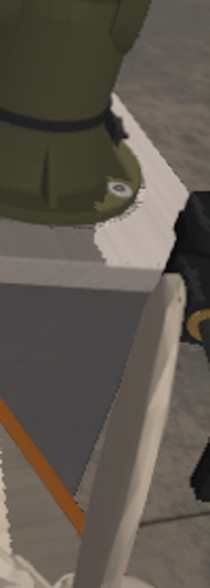

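View pics/td.png

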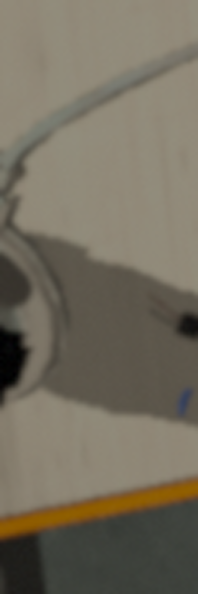

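The lamp's disc stands close in front of the start pose, between the gripper and the side camera, so I'll go straight up first.

Call:
drive_tool(rows=[[[0,0,-0.1,0,0],[0,0,-0.25,0,0],[0,0,-0.45,0,0],[0,0,-0.65,0,0],[0,0,-0.8,0,0],[0,0,-0.8,0,0],[0,0,-0.8,0,0]]])

```text
time: 0.98
position: [0.1531, 0.6317, 0.4753]
tool_rot: [2.468, 1.942, -0.002]
ft_force: [-1.2, -0.6, -0.9]
grip_width: 0.999
```

```bash
cat >> h.py <<'E'
def mv(pos,ang,target,tang):
    "pose -> tool-frame shift/0.3 and spin/pi; ang deg of tool x in world, tool down"
    from bench import ctrl
def plan(tx,ty,tz,tang=None):
    from bench import ctrl
    s=ctrl.get_state();R=Rn.from_rotvec(s['tool_rot']).as_matrix()
    a=np.degrees(np.arctan2(R[1,0],R[0,0]))
    d=R.T@(np.array([tx,ty,tz])-s['position'])/.3
    sp=0 if tang is None else -(((tang-a+90)%180)-90)/180
    print('t',round(s['time'],2),'pos',s['position'].round(4),'ang',a.round(2),'tiltz',R[:,2].round(3),'F',s['ft_force'].round(2),'T',s['torque'].round(2),'w',round(s['grip_width'],3))
    print('shift',d.round(4),'spin',round(sp,4))
E
python3 - <<'E'
from h import *
np.set_printoptions(suppress=True)
plan(.55,.15,.42,9.4); plan(.4095,-.1755,.2,9.4)
E
```

```text
t 0.97 pos [0.1531 0.6317 0.4753] ang 76.38 tiltz [-0.    -0.002 -1.   ] F [-1.19 -0.6  -0.9 ] T [-0.    0.04  0.03] w 0.999
shift [-1.2486  1.6638  0.1867] spin 0.3721
t 0.97 pos [0.1531 0.6317 0.4753] ang 76.38 tiltz [-0.    -0.002 -1.   ] F [-1.19 -0.6  -0.9 ] T [-0.    0.04  0.03] w 0.999
shift [-2.4121  1.4641  0.9219] spin 0.3721
```

Call:
drive_tool(rows=[[[-0.05,0.15,0,0,0],[-0.12,0.3,0,0.05,0],[-0.2,0.5,0,0.1,0],[-0.28,0.7,0,0.16,0],[-0.35,0.88,0,0.22,0],[-0.4,1,0,0.27,0],[-0.4,1,0,0.32,0],[-0.4,1,0,0.37,0],[-0.4,1,0,0.372,0]]])

```text
time: 2.1
position: [0.4163, 0.4441, 0.4745]
tool_rot: [3.128, 0.259, -0.004]
ft_force: [0.5, 0.2, -0.1]
grip_width: 1.001
```

Run:
```python
from h import *
np.set_printoptions(suppress=True)
plan(.50,.15,.42,9.4); plan(.4095,-.1755,.2,9.4)
```

```text
t 2.1 pos [0.4163 0.4441 0.4745] ang 9.47 tiltz [-0.002 -0.003 -1.   ] F [ 0.54  0.25 -0.1 ] T [-0.08 -0.02 -0.02] w 1.001
shift [0.1145 1.0123 0.1837] spin 0.0004
t 2.1 pos [0.4163 0.4441 0.4745] ang 9.47 tiltz [-0.002 -0.003 -1.   ] F [ 0.54  0.25 -0.1 ] T [-0.08 -0.02 -0.02] w 1.001
shift [-0.3596  2.0312  0.9206] spin 0.0004
```

Call:
drive_tool(rows=[[[0.03,0.18,0,0,0],[0.06,0.38,0.03,0,0],[0.08,0.58,0.08,0,0],[0.1,0.78,0.13,0,0],[0.11,0.95,0.18,0,0],[0.11,1,0.18,0,0],[0.11,1,0.18,0,0]]])

```text
time: 2.98
position: [0.4979, 0.1533, 0.4223]
tool_rot: [-3.13, -0.258, 0.001]
ft_force: [0.1, 0.9, -0.5]
grip_width: 0.999
```

Run:
```python
from h import *
np.set_printoptions(suppress=True)
plan(.4095,-.1755,.2,9.4)
```

```text
t 2.98 pos [0.4979 0.1533 0.4223] ang 9.42 tiltz [-0.001  0.    -1.   ] F [ 0.06  0.91 -0.54] T [-0.03  0.02 -0.01] w 0.999
shift [-0.4697  1.0335  0.7408] spin 0.0001
```

Call:
drive_tool(rows=[[[-0.08,0.18,0.05,0,0],[-0.17,0.37,0.15,0,0],[-0.26,0.56,0.25,0,0],[-0.35,0.75,0.4,0,0],[-0.43,0.92,0.55,0,0],[-0.47,1,0.7,0,0],[-0.47,1,0.7,0,0],[-0.47,1,0.7,0,0]]])

```text
time: 3.98
position: [0.4076, -0.1642, 0.2117]
tool_rot: [-3.13, -0.26, 0.004]
ft_force: [0.4, -0.4, 0.4]
grip_width: 1.001
```

Run:
```python
from h import *
from bench import ctrl
np.set_printoptions(suppress=True)
d=ctrl.get_image('side');pickle.dump(d,open('side1.pkl','wb'));crop(d,(280,130,440,250),5,'s1.png')
plan(.4095,-.1755,.03,9.4)
```

```text
t 4.03 pos [ 0.4088 -0.1635  0.2129] ang 9.56 tiltz [-0.  0. -1.] F [-0.29  0.8   0.92] T [-0.03  0.02 -0.03] w 1.003
shift [-0.0045  0.0399  0.6097] spin 0.0009
```

View pics/s1.png

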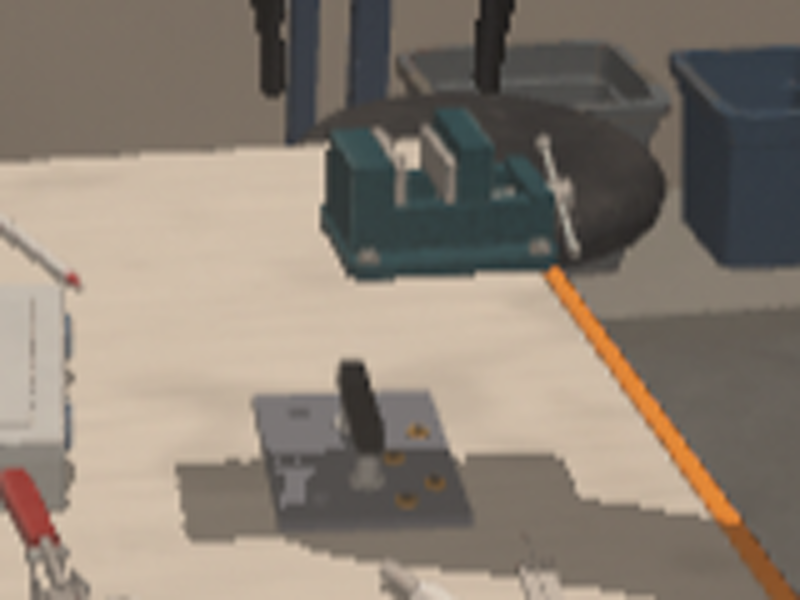

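The side view shows the fingers straddling the black bar, at (270,90) and (490,90) in the crop. I'll descend.

Call:
drive_tool(rows=[[[0,0.04,0.15,0,0],[0,0.04,0.3,0,0],[0,0.04,0.42,0,0],[0,0.04,0.52,0,0],[0,0.04,0.58,0,0],[0,0.04,0.608,0,0],[0,0.04,0.608,0,0],[0,0.04,0.608,0,0]]])

```text
time: 5.03
position: [0.4113, -0.1767, 0.0311]
tool_rot: [3.131, 0.259, 0.003]
ft_force: [0.4, -0.3, -0.2]
grip_width: 0.995
```

Run:
```python
from h import *
from bench import ctrl
np.set_printoptions(suppress=True)
d=ctrl.get_image('side');pickle.dump(d,open('side2.pkl','wb'));crop(d,(300,160,400,260),6,'s2.png')
plan(.4095,-.176,.03,9.4)
```

```text
t 5.08 pos [ 0.4111 -0.1768  0.0311] ang 9.45 tiltz [ 0.002  0.    -1.   ] F [-0.02 -0.38 -0.14] T [-0.1   0.05 -0.05] w 1.0
shift [-0.005  -0.0036  0.0036] spin 0.0003
```

View pics/s2.png

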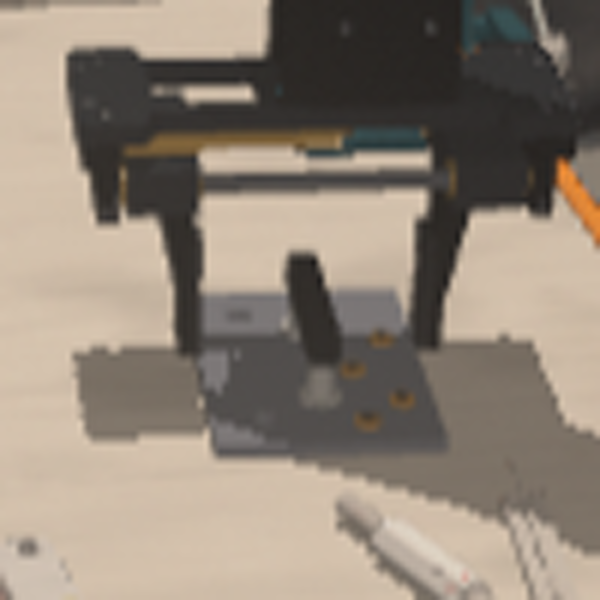

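The bar is centred between the fingers. Closing with 20 N.

Call:
drive_tool(rows=[[[0,0,0,0,120],[0,0,0,0,180],[0,0,0,0,210],[0,0,0,0,230],[0,0,0,0,255],[0,0,0,0,255],[0,0,0,0,255],[0,0,0,0,255]]], grip_force=20)

```text
time: 6.08
position: [0.41, -0.177, 0.0301]
tool_rot: [-3.131, -0.258, 0.0]
ft_force: [0.4, 0.2, 0.1]
grip_width: 0.173
```

Call:
drive_tool(rows=[[[0,0,-0.03,0,255],[0,0,-0.1,0,255],[0,0,-0.25,0,255],[0,0,-0.4,0,255],[0,0,-0.55,0,255],[0,0,-0.6,0,255],[0,0,-0.6,0,255],[0,0,-0.6,0,255]]])

```text
time: 7.08
position: [0.4087, -0.1767, 0.2081]
tool_rot: [-3.131, -0.258, 0.006]
ft_force: [-0.8, 0.1, -4.7]
grip_width: 0.144
```

Run:
```python
from h import *
from bench import ctrl
np.set_printoptions(suppress=True)
for n in('side','top'):
    d=ctrl.get_image(n);pickle.dump(d,open(n+'3.pkl','wb'))
    if n=='side': crop(d,(280,100,440,220),5,'s3.png')
    else: crop(d,(340,220,480,325),5,'t3.png')
plan(.4095,-.176,.21,9.4)
```

```text
t 7.17 pos [ 0.4089 -0.1768  0.2083] ang 9.41 tiltz [-0.004 -0.    -1.   ] F [-1.06 -0.22 -4.52] T [-0.07  0.11  0.01] w 0.149
shift [ 0.0025 -0.0022 -0.0056] spin 0.0
```

View pics/s3.png

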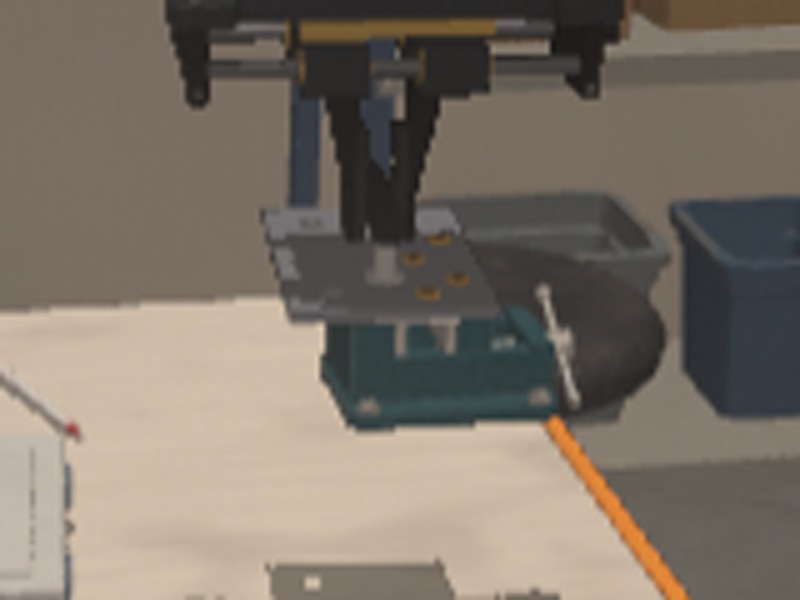

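View pics/t3.png

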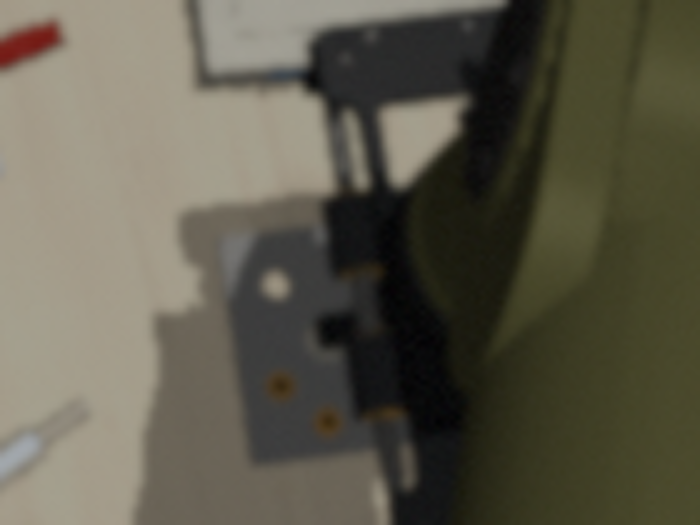

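Run:
```python
from h import *
np.set_printoptions(precision=4,suppress=True)
t,s=load('top3'),load('side3')
a=np.radians(9.4);R=np.array([[np.cos(a),-np.sin(a)],[np.sin(a),np.cos(a)]])
tcp=np.array([.4089,-.1768])
h=plane(t,fc([(275,283)],(340,220),5),.184-.003)[:,:2]
print('hole L rel plate frame about TCP',(h-tcp)@R)
c=plane(t,fc([(224,236),(252,464)],(340,220),5),.184)[:,:2]
print('corners L',(c-tcp)@R)
c=plane(s,fc([(287,322),(265,212),(458,208),(506,318)],(280,100),5),.181)[:,:2]
print('side corners',(c-tcp)@R)
```

```text
hole L rel plate frame about TCP [[0.0234 0.0431]]
corners L [[ 0.0439  0.0606]
 [-0.0453  0.0632]]
side corners [[ 0.049   0.0751]
 [ 0.0454 -0.0628]
 [-0.0465 -0.0641]
 [-0.0444  0.0752]]
```

Run:
```python
from h import *
np.set_printoptions(precision=4,suppress=True)
for n,box in(('top0',(155,190,285,290)),('side0',(195,270,345,405))):
    d=load(n);x0,y0,x1,y1=box
    f=8;im=cv2.resize(d['img'][y0:y1,x0:x1],None,fx=f,fy=f,interpolation=cv2.INTER_CUBIC)
    hsv=cv2.cvtColor(im,cv2.COLOR_BGR2HSV)
    for nm,lo,hi in(('blue',(95,70,20),(125,255,140)),('brass',(12,120,80),(30,255,255))):
        m=cv2.inRange(hsv,lo,hi);cs=cv2.findContours(m,0,1)[0];c=max(cs,key=cv2.contourArea)
        W=plane(d,fc(c.reshape(-1,2),(x0,y0),f),.022)[:,:2]
        (cx,cy),(w,h),ang=cv2.minAreaRect((W*1e3).astype(np.float32))
        print(n,nm,cx,cy,w,h,ang)
        # long edges: fit lines
        a=np.radians(-6.3);R=np.array([[np.cos(a),-np.sin(a)],[np.sin(a),np.cos(a)]])
        L=W@R;lo_,hi_=np.percentile(L,[1,99],axis=0);mid=L.mean(0)
        yy=(L[:,1]>lo_[1]+.012)&(L[:,1]<hi_[1]-.012)
        for sgn in(1,-1):
            k=yy&((L[:,0]-(lo_[0]+hi_[0])/2)*sgn>0)
            p=np.polyfit(L[k,1],L[k,0],1);r=L[k,0]-np.polyval(p,L[k,1])
            k2=abs(r)<.0012; kk=np.where(k)[0][k2];p=np.polyfit(L[kk,1],L[kk,0],1)
            print('  edge ang',-6.3-np.degrees(np.arctan(p[0])),k.sum())
```

```text
top0 blue 516.2185668945312 253.7501220703125 189.28993225097656 40.69807815551758 83.65512084960938
  edge ang -6.452161518673672 555
  edge ang -6.120118279626259 558
top0 brass 562.3023071289062 270.42041015625 130.1195831298828 13.930150032043457 83.67288208007812
  edge ang -6.316616062406885 356
  edge ang -6.41121434589401 396
side0 blue 520.5320434570312 315.91180419921875 68.55642700195312 33.306175231933594 83.42112731933594
  edge ang -18.708366690886933 521
  edge ang 7.235754556076388 602
side0 brass 560.9449462890625 241.3297882080078 187.55064392089844 13.144097328186035 83.64759063720703
  edge ang -6.46213301411888 535
  edge ang -6.399163332941462 612
```

Run:
```python
from h import *
np.set_printoptions(suppress=True)
c=np.array([.5367,.2519]);ex=np.array([.9938,-.1111]);ey=np.array([.1111,.9938])
p=c-.008*ex-.010*ey;print(p)
plan(p[0],p[1],.21,-6.38)
```

```text
[0.5276386 0.2428508]
t 7.17 pos [ 0.4089 -0.1768  0.2083] ang 9.41 tiltz [-0.004 -0.    -1.   ] F [-1.06 -0.22 -4.52] T [-0.07  0.11  0.01] w 0.149
shift [ 0.6192 -1.3152 -0.0072] spin 0.0877
```

Call:
drive_tool(rows=[[[0.02,-0.04,-0.1,0,255],[0.06,-0.14,-0.2,0,255],[0.12,-0.28,-0.25,0,255],[0.2,-0.44,-0.25,0,255],[0.28,-0.6,-0.25,0,255],[0.36,-0.74,-0.25,0.02,255],[0.42,-0.84,-0.25,0.04,255],[0.46,-0.9,-0.25,0.06,255],[0.47,-0.92,-0.25,0.088,255],[0.47,-0.92,-0.25,0.088,255]]])

```text
time: 8.43
position: [0.5035, 0.1189, 0.2833]
tool_rot: [3.135, -0.173, -0.004]
ft_force: [-0.2, -0.7, -5.0]
grip_width: 0.147
```

Run:
```python
from h import *
np.set_printoptions(suppress=True)
plan(.5276,.2429,.085,-6.38)
```

```text
t 8.43 pos [0.5035 0.1189 0.2833] ang -6.3 tiltz [-0.003 -0.002 -1.   ] F [-0.17 -0.65 -4.99] T [-0.13  0.07  0.  ] w 0.147
shift [ 0.0363 -0.4213  0.66  ] spin 0.0004
```

Call:
drive_tool(rows=[[[0.01,-0.1,0.05,0,255],[0.02,-0.22,0.12,0,255],[0.03,-0.34,0.22,0,255],[0.036,-0.42,0.34,0,255],[0.036,-0.42,0.46,0,255],[0.036,-0.42,0.56,0,255],[0.036,-0.42,0.62,0,255],[0.036,-0.42,0.64,0,255],[0.036,-0.42,0.64,0,255],[0.036,-0.42,0.64,0,255]]])

```text
time: 9.68
position: [0.5298, 0.2428, 0.0946]
tool_rot: [-3.135, 0.176, -0.003]
ft_force: [-0.1, 0.3, -3.0]
grip_width: 0.147
```

Run:
```python
from h import *
from bench import ctrl
np.set_printoptions(suppress=True)
for n in('side','top'):
    d=ctrl.get_image(n);pickle.dump(d,open(n+'4.pkl','wb'))
    if n=='side': crop(d,(195,230,345,405),4,'s4.png')
    else: crop(d,(155,190,285,290),6,'t4.png')
plan(.5276,.2429,.075,-6.38)
```

```text
t 9.78 pos [0.5295 0.2427 0.0943] ang -6.42 tiltz [ 0.002  0.001 -1.   ] F [-0.57  0.39 -3.5 ] T [-0.16  0.09 -0.03] w 0.149
shift [-0.0066  0.0003  0.0645] spin -0.0002
```

View pics/s4.png

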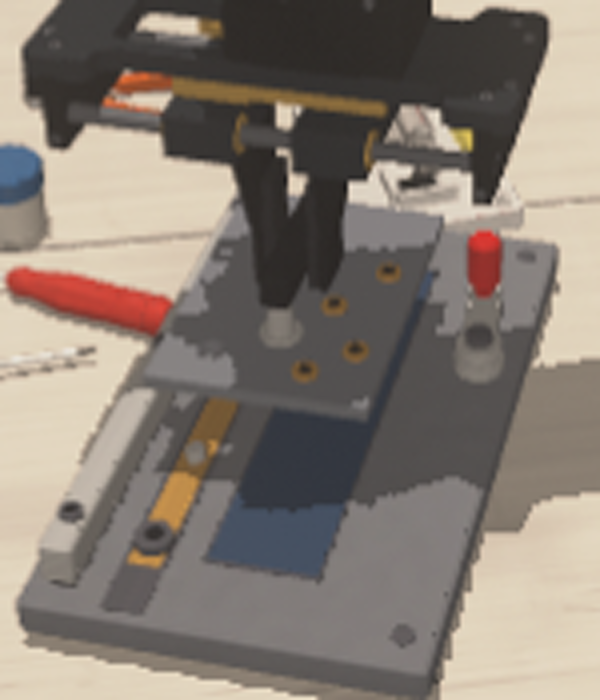

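View pics/t4.png

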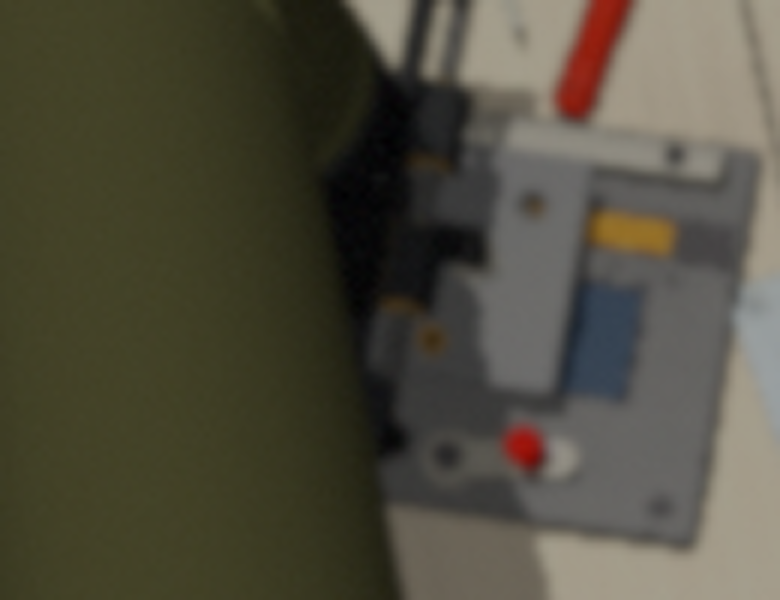

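Run:
```python
from h import *
np.set_printoptions(precision=4,suppress=True)
t=load('top4')
a=np.radians(-6.38);R=np.array([[np.cos(a),-np.sin(a)],[np.sin(a),np.cos(a)]])
tcp=np.array([.5295,.2427])
h=plane(t,fc([(531,203)],(155,190),6),.067)[:,:2]
print('hole R rel TCP',(h-tcp)@R,'expect 24,-45')
c=plane(t,fc([(592,158),(557,392)],(155,190),6),.070)[:,:2]
print('right corners rel TCP',(c-tcp)@R,'expect 45,-65; -45,-65')
pr=plane(t,fc([(524,214)],(155,190),6),.028)[:,:2]
print('pinR - holeR',(pr-h)@R)
```

```text
hole R rel TCP [[ 0.0251 -0.0467]] expect 24,-45
right corners rel TCP [[ 0.0448 -0.0668]
 [-0.0446 -0.0697]] expect 45,-65; -45,-65
pinR - holeR [[0.0043 0.0098]]
```

Top view: the right hole is at (531,203) in the crop, with brass visible through it. The hole has to go about 4.3 mm in x and 9.8 mm in y to reach the pin, so I'll lower to just above pin-tip height.

Call:
drive_tool(rows=[[[0,-0.008,0.03,0,255],[0,-0.008,0.06,0,255],[0,-0.008,0.085,0,255],[0,-0.008,0.1,0,255],[0,-0.008,0.107,0,255],[0,-0.008,0.107,0,255],[0,-0.008,0.107,0,255]]])

```text
time: 10.65
position: [0.5293, 0.2449, 0.0614]
tool_rot: [-3.136, 0.176, -0.001]
ft_force: [0.4, 0.1, -3.6]
grip_width: 0.146
```

Run:
```python
from h import *
from bench import ctrl
np.set_printoptions(suppress=True)
for n in('side','top'):
    d=ctrl.get_image(n);pickle.dump(d,open(n+'5.pkl','wb'))
    if n=='side': crop(d,(195,270,345,405),5,'s5.png')
    else: crop(d,(215,190,285,290),6,'t5.png')
for i in range(1): plan(.53,.245,.062,-6.38)
```

```text
t 10.75 pos [0.5293 0.2449 0.0614] ang -6.42 tiltz [ 0.001  0.    -1.   ] F [ 0.89  0.57 -3.88] T [-0.05  0.05  0.  ] w 0.146
shift [ 0.0023 -0.0007 -0.002 ] spin -0.0002
```

View pics/s5.png

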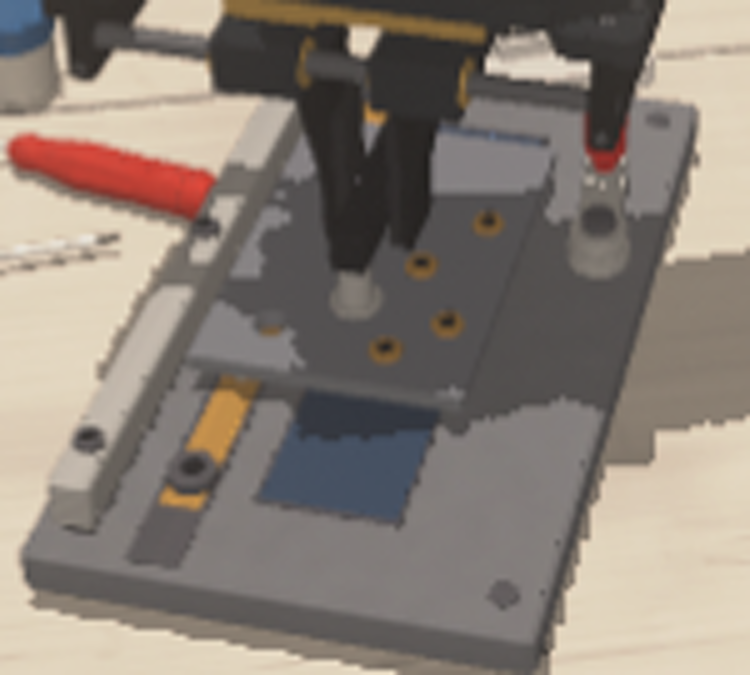

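View pics/t5.png

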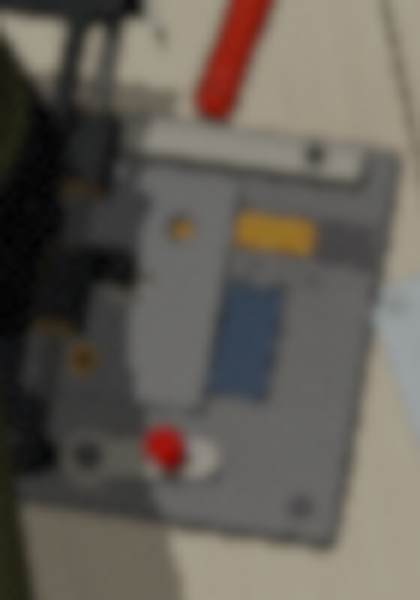

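```bash
cat >> h.py <<'E'
def st(n=0):
    from bench import ctrl
    s=ctrl.get_state();R=Rn.from_rotvec(s['tool_rot']).as_matrix()
    ex=np.array([.9938,-.1111,0]);ey=np.array([.1111,.9938,0]);o=np.array([.5367,.2519,0])
    p=s['position']-o;F=s['ft_force']
    print('t %.2f jig x %.2f y %.2f z %.2f mm | Fx %.2f Fy %.2f Fz %.2f | Tz %.3f'%(s['time'],p@ex*1e3,p@ey*1e3,p[2]*1e3,F@ex,F@ey,F[2],s['torque'][2]),s['torque'].round(2),'ang %.2f'%np.degrees(np.arctan2(R[1,0],R[0,0])),'w %.3f'%s['grip_width'])
E
python3 - <<'E'
from h import *
st()
t=load('top5');a=np.radians(-6.38);R=np.array([[np.cos(a),-np.sin(a)],[np.sin(a),np.cos(a)]])
h=plane(t,fc([(180,230)],(215,190),6),.034)[:,:2];pr=plane(t,fc([(524,214)],(155,190),6),.028)[:,:2]
print((pr-h)@R*1e3)
E
```

```text
t 10.75 jig x -6.60 y -7.81 z 61.39 mm | Fx 0.82 Fy 0.67 Fz -3.88 | Tz 0.001 [-0.05  0.05  0.  ] ang -6.42 w 0.146
[[6.69261238 8.47675605]]
```

Call:
drive_tool(rows=[[[0.004,0,0,0,255],[0.008,0,0,0,255],[0.01,0,0,0,255],[0.01,0,0,0,255]]])

```text
time: 11.25
position: [0.5321, 0.2444, 0.0611]
tool_rot: [-3.137, 0.176, -0.0]
ft_force: [-0.3, -0.3, -3.2]
grip_width: 0.151
```

```bash
python3 -c "
from h import *
st()"
```

```text
t 11.25 jig x -3.70 y -8.01 z 61.10 mm | Fx -0.23 Fy -0.37 Fz -3.22 | Tz -0.006 [-0.08  0.1  -0.01] ang -6.43 w 0.151
```

Still free. I'll approach in 1 mm steps.

Call:
drive_tool(rows=[[[0.0035,0,0,0,255],[0.0035,0,0,0,255],[0.0035,0,0,0,255]]])

```text
time: 11.62
position: [0.5331, 0.2443, 0.061]
tool_rot: [-3.137, 0.176, 0.0]
ft_force: [-0.6, 0.6, -4.0]
grip_width: 0.147
```

Call:
drive_tool(rows=[[[0.0035,0,0,0,255],[0.0035,0,0,0,255],[0.0035,0,0,0,255]]])

```text
time: 12.0
position: [0.5341, 0.2442, 0.061]
tool_rot: [-3.137, 0.176, 0.0]
ft_force: [-0.3, 0.2, -3.6]
grip_width: 0.148
```

```bash
python3 -c "
from h import *
st()"
```

```text
t 12.00 jig x -1.71 y -7.97 z 61.04 mm | Fx -0.32 Fy 0.21 Fz -3.62 | Tz -0.006 [-0.12  0.09 -0.01] ang -6.43 w 0.148
```

Call:
drive_tool(rows=[[[0.003,0,0,0,255],[0.003,0,0,0,255],[0.003,0,0,0,255]]])

```text
time: 12.38
position: [0.535, 0.2441, 0.0611]
tool_rot: [-3.137, 0.176, -0.0]
ft_force: [0.0, -1.4, -4.2]
grip_width: 0.143
```

Call:
drive_tool(rows=[[[0.002,0,0,0,255],[0.002,0,0,0,255],[0.002,0,0,0,255]]])

```text
time: 12.75
position: [0.5357, 0.244, 0.0611]
tool_rot: [-3.137, 0.176, -0.0]
ft_force: [-0.8, -0.2, -4.4]
grip_width: 0.149
```

Call:
drive_tool(rows=[[[0.002,0,0,0,255],[0.002,0,0,0,255],[0.002,0,0,0,255]]])

```text
time: 13.12
position: [0.5357, 0.244, 0.061]
tool_rot: [3.137, -0.176, -0.001]
ft_force: [-2.1, -0.9, -3.4]
grip_width: 0.145
```

```bash
python3 -c "
from h import *
st()"
```

```text
t 13.12 jig x -0.08 y -7.95 z 60.96 mm | Fx -1.99 Fy -1.08 Fz -3.35 | Tz -0.006 [-0.08  0.59 -0.01] ang -6.41 w 0.145
```

Fence contact at jig x ≈ 0: the motion stopped and torque y rose to 0.59. I'll ease off slightly and lower onto the pin tips.

Call:
drive_tool(rows=[[[-0.001,0,0.002,0,255],[-0.001,0,0.004,0,255],[-0.001,0,0.006,0,255],[-0.001,0,0.006,0,255]]])

```text
time: 13.62
position: [0.5358, 0.2441, 0.0592]
tool_rot: [-3.137, 0.176, 0.0]
ft_force: [-2.2, 0.7, -3.7]
grip_width: 0.148
```

```bash
python3 -c "
from h import *
st()"
```

```text
t 13.62 jig x -0.06 y -7.87 z 59.16 mm | Fx -2.26 Fy 0.42 Fz -3.69 | Tz -0.008 [-0.01  0.54 -0.01] ang -6.42 w 0.148
```

Call:
drive_tool(rows=[[[0,0,0.001,0,255],[0,0,0.002,0,255],[0,0,0.002,0,255]]])

```text
time: 14.0
position: [0.5357, 0.2441, 0.0589]
tool_rot: [-3.136, 0.176, 0.001]
ft_force: [-4.2, -0.1, 0.5]
grip_width: 0.146
```

```bash
python3 -c "
from h import *
st()"
```

```text
t 14.00 jig x -0.09 y -7.87 z 58.95 mm | Fx -4.13 Fy -0.58 Fz 0.46 | Tz -0.023 [-0.11  0.98 -0.02] ang -6.42 w 0.146
```

Pin tips touched at about 4 N of support. I'll reduce the fence push and slide in +y.

Call:
drive_tool(rows=[[[-0.0015,0,0,0,255],[-0.0015,-0.0015,0,0,255],[-0.0015,-0.003,0,0,255],[-0.0015,-0.0045,0,0,255],[-0.0015,-0.006,0,0,255],[-0.0015,-0.006,0,0,255]]])

```text
time: 14.75
position: [0.5357, 0.2442, 0.0589]
tool_rot: [3.135, -0.177, -0.001]
ft_force: [-5.0, -4.9, 3.9]
grip_width: 0.145
```

```bash
python3 -c "
from h import *
st()"
```

```text
t 14.75 jig x -0.16 y -7.80 z 58.86 mm | Fx -4.43 Fy -5.40 Fz 3.86 | Tz 0.022 [-0.91  1.08  0.02] ang -6.47 w 0.145
```

Too much push has built up (Fx −4.4, Fy −5.4, Fz +3.9) and it hasn't slid. I'll relax first.

Call:
drive_tool(rows=[[[-0.002,0.003,-0.001,0,255],[-0.002,0.003,-0.0015,0,255],[-0.002,0.003,-0.0015,0,255]]])

```text
time: 15.12
position: [0.5355, 0.2454, 0.059]
tool_rot: [-3.136, 0.176, -0.002]
ft_force: [-0.3, 0.7, -4.1]
grip_width: 0.149
```

```bash
python3 -c "
from h import *
st()"
```

```text
t 15.12 jig x -0.50 y -6.57 z 58.96 mm | Fx -0.34 Fy 0.72 Fz -4.06 | Tz -0.043 [-0.08  0.03 -0.04] ang -6.42 w 0.149
```

Call:
drive_tool(rows=[[[0,0,0,0,255],[0,0,0,0,255],[0,0,0,0,255],[0,0,0,0,255]]])

```text
time: 15.62
position: [0.535, 0.245, 0.0591]
tool_rot: [-3.137, 0.176, -0.0]
ft_force: [0.3, 1.0, -4.1]
grip_width: 0.148
```

```bash
python3 -c "
from h import *
st()"
```

```text
t 15.62 jig x -0.90 y -7.02 z 59.13 mm | Fx 0.17 Fy 1.05 Fz -4.06 | Tz 0.022 [-0.1   0.11  0.02] ang -6.42 w 0.148
```

Call:
drive_tool(rows=[[[0.0022,-0.001,0.001,0,255],[0.0022,-0.003,0.001,0,255],[0.0022,-0.005,0.001,0,255],[0.0022,-0.007,0.001,0,255]]])

```text
time: 16.12
position: [0.5359, 0.2467, 0.0589]
tool_rot: [3.136, -0.176, 0.0]
ft_force: [-0.3, -1.5, -1.6]
grip_width: 0.143
```

```bash
python3 -c "
from h import *
st()"
```

```text
t 16.12 jig x -0.19 y -5.24 z 58.93 mm | Fx -0.12 Fy -1.55 Fz -1.58 | Tz -0.005 [-0.37  0.16 -0.  ] ang -6.44 w 0.143
```

It is sliding with about 2 N on the pins. Continuing.

Call:
drive_tool(rows=[[[0,-0.0015,0,0,255],[0,-0.003,0,0,255],[0,-0.0045,0,0,255],[0,-0.005,0,0,255]]])

```text
time: 16.62
position: [0.5361, 0.2485, 0.0589]
tool_rot: [-3.137, 0.176, -0.0]
ft_force: [-0.6, -2.0, -1.8]
grip_width: 0.152
```

```bash
python3 -c "
from h import *
st()"
```

```text
t 16.62 jig x -0.21 y -3.43 z 58.91 mm | Fx -0.39 Fy -2.03 Fz -1.77 | Tz 0.017 [-0.46  0.15  0.02] ang -6.42 w 0.152
```

Call:
drive_tool(rows=[[[0.0004,-0.0015,0.0003,0,255],[0.0004,-0.003,0.0003,0,255],[0.0004,-0.0045,0.0003,0,255],[0.0004,-0.005,0.0003,0,255]]])

```text
time: 17.12
position: [0.5363, 0.2498, 0.0588]
tool_rot: [3.136, -0.176, -0.0]
ft_force: [-2.0, -4.0, 1.3]
grip_width: 0.149
```

```bash
python3 -c "
from h import *
st()"
```

```text
t 17.12 jig x -0.18 y -2.17 z 58.83 mm | Fx -1.53 Fy -4.15 Fz 1.32 | Tz 0.047 [-0.86  0.5   0.05] ang -6.43 w 0.149
```

Call:
drive_tool(rows=[[[-0.0006,-0.001,-0.0008,0,255],[-0.0006,-0.0025,-0.0008,0,255],[-0.0006,-0.004,-0.0008,0,255]]])

```text
time: 17.5
position: [0.5362, 0.252, 0.0587]
tool_rot: [-3.136, 0.175, -0.0]
ft_force: [-1.4, -0.2, -4.8]
grip_width: 0.151
```

```bash
python3 -c "
from h import *
st()"
```

```text
t 17.50 jig x -0.55 y 0.06 z 58.66 mm | Fx -1.39 Fy -0.36 Fz -4.78 | Tz 0.004 [-0.08  0.03  0.  ] ang -6.39 w 0.151
```

Load on the pins is gone at y ≈ 0 and z is slightly lower. I'll probe down gently here.

Call:
drive_tool(rows=[[[0.0005,0,0.001,0,255],[0.0005,0,0.002,0,255],[0.0005,0,0.002,0,255]]])

```text
time: 17.88
position: [0.5364, 0.2516, 0.0584]
tool_rot: [-3.136, 0.176, -0.0]
ft_force: [-0.2, 0.7, -4.6]
grip_width: 0.148
```

```bash
python3 -c "
from h import *
st()"
```

```text
t 17.88 jig x -0.25 y -0.33 z 58.36 mm | Fx -0.32 Fy 0.72 Fz -4.61 | Tz 0.063 [0.13 0.06 0.06] ang -6.41 w 0.148
```

It is going in: z 58.36, below the tip level, with no load. Continuing down in steps.

Call:
drive_tool(rows=[[[0,0,0.002,0,255],[0,0,0.004,0,255],[0,0,0.004,0,255]]])

```text
time: 18.25
position: [0.5365, 0.2516, 0.0573]
tool_rot: [-3.136, 0.176, -0.001]
ft_force: [-0.4, 1.3, -3.4]
grip_width: 0.15
```

```bash
python3 -c "
from h import *
st()"
```

```text
t 18.25 jig x -0.13 y -0.34 z 57.32 mm | Fx -0.55 Fy 1.21 Fz -3.35 | Tz 0.066 [0.36 0.04 0.07] ang -6.42 w 0.150
```

Call:
drive_tool(rows=[[[0,0,0.002,0,255],[0,0,0.004,0,255],[0,0,0.004,0,255]]])

```text
time: 18.62
position: [0.5365, 0.2516, 0.056]
tool_rot: [-3.136, 0.176, -0.0]
ft_force: [-0.1, 2.3, -3.4]
grip_width: 0.147
```

```bash
python3 -c "
from h import *
st()"
```

```text
t 18.62 jig x -0.21 y -0.34 z 56.03 mm | Fx -0.33 Fy 2.30 Fz -3.42 | Tz 0.011 [0.52 0.07 0.01] ang -6.41 w 0.147
```

Call:
drive_tool(rows=[[[0,-0.002,0.001,0,255],[0,-0.002,0.003,0,255],[0,-0.002,0.005,0,255],[0,-0.002,0.005,0,255]]])

```text
time: 19.12
position: [0.5365, 0.2517, 0.0544]
tool_rot: [3.137, -0.176, 0.0]
ft_force: [1.2, 2.7, -2.1]
grip_width: 0.151
```

```bash
python3 -c "
from h import *
st()"
```

```text
t 19.12 jig x -0.14 y -0.24 z 54.39 mm | Fx 0.85 Fy 2.84 Fz -2.13 | Tz 0.022 [0.39 0.04 0.02] ang -6.43 w 0.151
```

Call:
drive_tool(rows=[[[0,0,0.002,0,255],[0,0,0.004,0,255],[0,0,0.004,0,255]]])

```text
time: 19.5
position: [0.5365, 0.2517, 0.0532]
tool_rot: [3.137, -0.176, 0.0]
ft_force: [-0.0, 1.3, -3.6]
grip_width: 0.143
```

```bash
python3 -c "
from h import *
st()"
```

```text
t 19.50 jig x -0.16 y -0.19 z 53.21 mm | Fx -0.20 Fy 1.32 Fz -3.65 | Tz 0.072 [ 0.38 -0.03  0.07] ang -6.42 w 0.143
```

Call:
drive_tool(rows=[[[0,-0.001,0.001,0,255],[0,-0.001,0.0015,0,255],[0,-0.001,0.0015,0,255]]])

```text
time: 19.88
position: [0.5365, 0.2518, 0.053]
tool_rot: [3.136, -0.176, -0.0]
ft_force: [-0.4, -0.1, -0.5]
grip_width: 0.146
```

Run:
```python
from h import *
from bench import ctrl
st()
d=ctrl.get_image('side');pickle.dump(d,open('side6.pkl','wb'));crop(d,(195,270,345,405),5,'s6.png')
```

```text
t 19.88 jig x -0.14 y -0.16 z 52.99 mm | Fx -0.40 Fy -0.11 Fz -0.49 | Tz 0.034 [0.03 0.21 0.03] ang -6.43 w 0.146
```

View pics/s6.png

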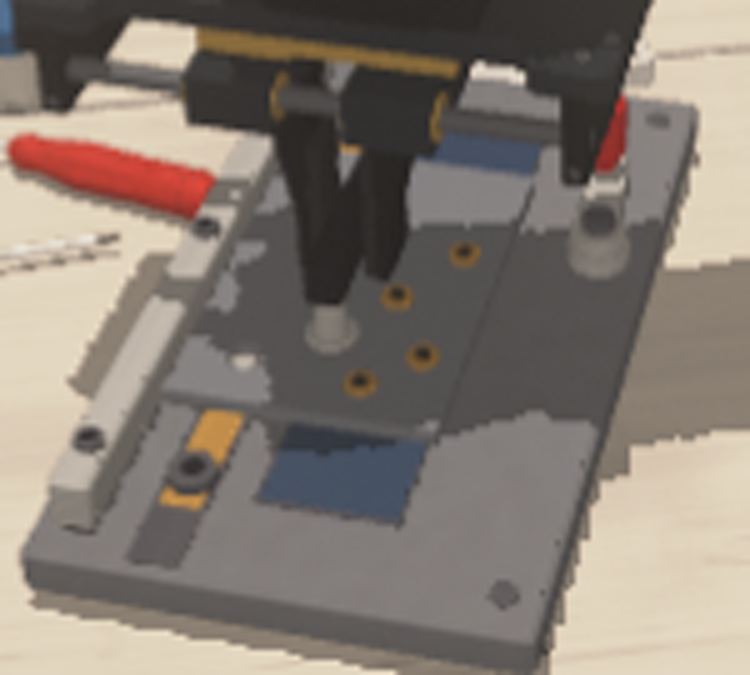

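Seated: it dropped 5.9 mm, the pin shows in the left hole at (243,362) in the crop, and the deck carries the load. I'll release by opening part way, clear of the fence, and rise.

Call:
drive_tool(rows=[[[0,0,0,0,200],[0,0,0,0,170],[0,0,0,0,170],[0,0,0,0,170],[0,0,-0.03,0,170],[0,0,-0.1,0,170],[0,0,-0.2,0,170],[0,0,-0.35,0,170],[0,0,-0.5,0,170],[0,0,-0.5,0,170]]])

```text
time: 21.18
position: [0.5391, 0.253, 0.2081]
tool_rot: [-3.131, 0.176, -0.012]
ft_force: [-0.3, 0.3, -0.2]
grip_width: 0.331
```

Run:
```python
from h import *
from bench import ctrl
st()
for n in('side','top'):
    d=ctrl.get_image(n);pickle.dump(d,open(n+'7.pkl','wb'))
    crop(d,(195,270,345,405) if n=='side' else (155,190,285,290),5 if n=='side' else 6,n[0]+'7.png')
```

```text
t 21.18 jig x 2.25 y 1.34 z 208.06 mm | Fx -0.33 Fy 0.30 Fz -0.20 | Tz -0.000 [-0.12  0.08 -0.  ] ang -6.44 w 0.331
```

View pics/s7.png

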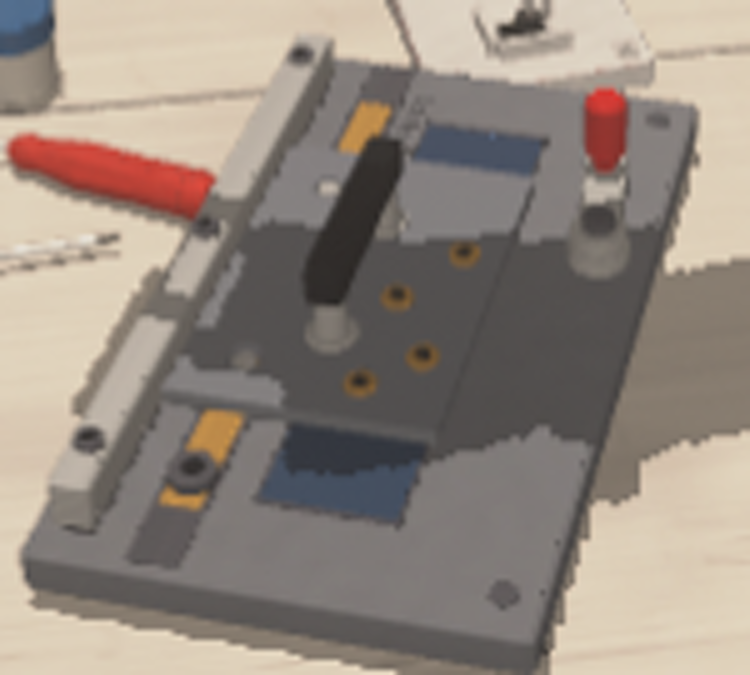

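View pics/t7.png

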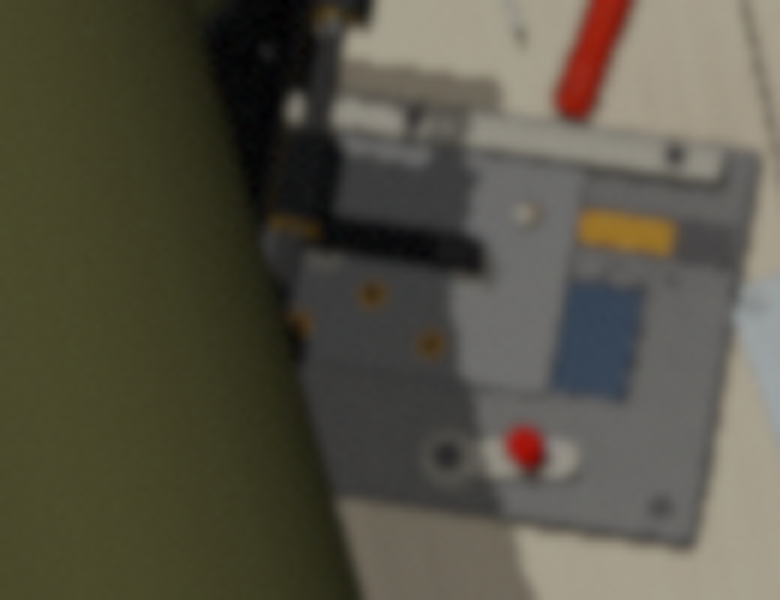

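Both pins show in their holes: the left at (243,358) in the side crop, the right at (524,213) in the top crop. Next I'll measure the clip's pivot and knob and the jig's y datum.

Run:
```python
from h import *
from bench import ctrl
np.set_printoptions(precision=2,suppress=True)
t,s=load('top7'),load('side7');t0,s0=load('top0'),load('side0')
ex=np.array([.9938,-.1111,0]);ey=np.array([.1111,.9938,0]);o=np.array([.5367,.2519,0])
def j(X): X=np.asarray(X)-o; return np.array([X@ex,X@ey,X[...,2]]).T*1e3
TJ=(155,190);SJ=(195,270)
def red(d,box,f,lo=60):
    x0,y0,x1,y1=box;im=cv2.resize(d['img'][y0:y1,x0:x1],None,fx=f,fy=f,interpolation=cv2.INTER_CUBIC)
    hsv=cv2.cvtColor(im,cv2.COLOR_BGR2HSV);m=cv2.inRange(hsv,(0,150,70),(8,255,255))|cv2.inRange(hsv,(172,150,70),(180,255,255))
    cs=cv2.findContours(m,0,1)[0];c=max(cs,key=cv2.contourArea);x,y,w,h=cv2.boundingRect(c);M=cv2.moments(c)
    return [np.array(v)/f+[x0,y0]-.5+.5/f for v in((x,y),(x+w,y+h),(M['m10']/M['m00'],M['m01']/M['m00']))]
rt=red(t,(230,255,255,278),8);rs=red(s,(305,280,325,308),8)
print('top red',rt,'side red',rs)
X,r=tri([t,s],[rt[2],rs[2]]);print('knob centroid tri',j(X),r)
print('top at z .056',j(plane(t,[rt[2]],.056)),'side at .054',j(plane(s,[rs[2]],.054)))
X,r=tri([t0,s0],[fc((448,455),TJ,6),fc((600,218),SJ,5)]);print('pivot tri',j(X),r)
X,r=tri([t0,s0],[fc((412,201),TJ,6),fc((289,281),SJ,5)]);print('line',j(X),r)
X,r=tri([t0,s0],[fc((296,182),TJ,6),fc((244,360),SJ,5)]);print('pinL',j(X),r)
X,r=tri([t0,s0],[fc((524,214),TJ,6),fc((329,190),SJ,5)]);print('pinR',j(X),r)
for a,b in(((63,415),(503,594)),((660,506),(658,119))):
    X,r=tri([t0,s0],[fc(a,TJ,6),fc(b,SJ,5)]);print('deck screw',j(X),r)
for a,b in(((157,82),(89,437)),((676,155),(302,53)),):
    X,r=tri([t0,s0],[fc(a,TJ,6),fc(b,SJ,5)]);print('fence screw',j(X),r)
print(ctrl.get_state()['joint_positions'].round(3))
```

```text
top red [array([239.31, 261.06]), array([244.81, 267.56]), array([242.16, 264.14])] side red [array([311.81, 287.44]), array([319.69, 303.44]), array([315.64, 294.95])]
knob centroid tri [-69.35 -68.19  51.18] [np.float64(0.000652791469982696), np.float64(0.0006527914699828214)]
top at z .056 [[-70.71 -69.19  56.  ]] side at .054 [[-69.45 -64.61  54.  ]]
pivot tri [-74.38 -36.89  36.47] [np.float64(0.0006904784827017595), np.float64(0.0006904784827016397)]
line [24.84 -0.76 20.55] [np.float64(0.0010768741303954265), np.float64(0.0010768741303954802)]
pinL [24.64 44.47 25.36] [np.float64(0.001081047735199067), np.float64(0.0010810477351987833)]
pinR [ 25.04 -45.93  24.46] [np.float64(0.0009062016035085185), np.float64(0.0009062016035084851)]
deck screw [-79.02 117.32  20.48] [np.float64(0.0006584744185230119), np.float64(0.0006584744185229588)]
deck screw [ -79.22 -117.24   20.31] [np.float64(0.0009186001854384956), np.float64(0.0009186001854383934)]
fence screw [ 52.61 101.99  40.13] [np.float64(0.0009771347903390157), np.float64(0.0009771347903389596)]
fence screw [  52.89 -102.75   39.9 ] [np.float64(0.0007562181695267583), np.float64(0.0007562181695266212)]
[-0.83  0.22  0.4   1.66 -0.09  1.28 -0.52]
```

Jig origin confirmed (screws symmetric), pivot about (−75,−36) as given, and knob at jig (−70.5,−68.6), so the clip stands at about 0.13 rad. I'll straddle the knob with the jaws along its tangent.

Call:
drive_tool(rows=[[[-0.08,0.07,0,-0.01,170],[-0.16,0.15,0.05,-0.02,170],[-0.24,0.23,0.15,-0.04,170],[-0.24,0.23,0.25,-0.04,170],[-0.24,0.23,0.28,-0.04,170],[-0.24,0.23,0.28,-0.04,170],[-0.24,0.23,0.28,-0.04,170]]])

```text
time: 22.15
position: [0.4581, 0.192, 0.1197]
tool_rot: [-3.141, -0.022, -0.002]
ft_force: [0.7, -0.2, -0.4]
grip_width: 0.333
```

Run:
```python
from h import *
from bench import ctrl
np.set_printoptions(suppress=True)
ex=np.array([.9938,-.1111]);ey=np.array([.1111,.9938]);o=np.array([.5367,.2519])
p=o-.0707*ex-.0687*ey
st();plan(p[0],p[1],.063,-6.38+7.4)
d=ctrl.get_image('side');crop(d,(235,230,385,365),5,'s8.png')
```

```text
t 22.15 jig x -71.46 y -68.22 z 119.65 mm | Fx 0.71 Fy -0.08 Fz -0.42 | Tz -0.020 [-0.11  0.06 -0.02] ang 0.79 w 0.333
t 22.15 pos [0.4581 0.192  0.1197] ang 0.79 tiltz [ 0.001  0.    -1.   ] F [ 0.7  -0.15 -0.42] T [-0.11  0.06 -0.02] w 0.333
shift [0.0021 0.002  0.1888] spin -0.0013
```

View pics/s8.png

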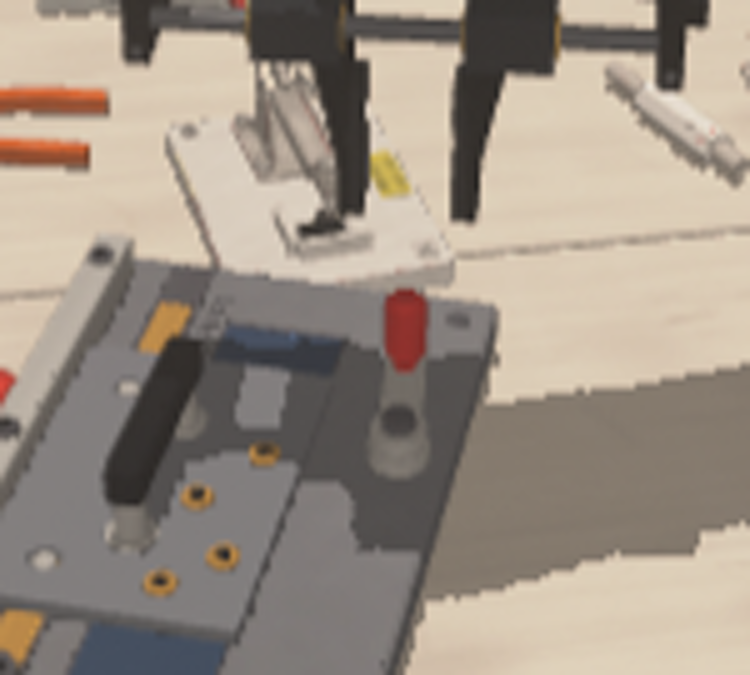

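The jaws straddle the knob: fingers at (350,210) and (465,220), knob at (406,320) in the crop. I'll descend and narrow the jaws.

Call:
drive_tool(rows=[[[0.002,0.002,0.06,0,170],[0.002,0.002,0.12,0,170],[0.002,0.002,0.16,0,170],[0.002,0.002,0.185,0,170],[0.002,0.002,0.185,0,170],[0.002,0.002,0.185,0,185],[0.002,0.002,0.185,0,200],[0.002,0.002,0.185,0,200]]], grip_force=5)

```text
time: 23.2
position: [0.4581, 0.1911, 0.0637]
tool_rot: [-3.141, -0.021, -0.001]
ft_force: [-0.1, 0.0, -0.0]
grip_width: 0.228
```

Run:
```python
from h import *
from bench import ctrl
np.set_printoptions(suppress=True,precision=3)
st()
s=ctrl.get_state();R=Rn.from_rotvec(s['tool_rot']).as_matrix()[:2,:2]
a0=np.degrees(np.arctan2(R[1,0],R[0,0]))
ex=np.array([.9938,-.1111]);ey=np.array([.1111,.9938]);o=np.array([.5367,.2519])
pv=o-.075*ex-.036*ey
for th in np.arange(.2,1.75,.1):
    p=pv+.033*(np.sin(th)*ex-np.cos(th)*ey)
    d=R.T@(p-s['position'][:2])/.3
    print(round(th,2),d,round(-(np.degrees(th)-6.38-a0)/180,3))
```

```text
t 23.20 jig x -71.35 y -69.15 z 63.67 mm | Fx -0.10 Fy -0.00 Fz -0.03 | Tz 0.001 [-0.1 -0.   0. ] ang 0.78 w 0.228
0.2 [ 0.01  -0.001] -0.024
0.3 [ 0.021 -0.003] -0.056
0.4 [ 0.032 -0.005] -0.088
0.5 [ 0.042 -0.009] -0.119
0.6 [ 0.052 -0.013] -0.151
0.7 [ 0.062 -0.019] -0.183
0.8 [ 0.07  -0.025] -0.215
0.9 [ 0.079 -0.033] -0.247
1.0 [ 0.086 -0.041] -0.279
1.1 [ 0.093 -0.049] -0.31
1.2 [ 0.098 -0.059] -0.342
1.3 [ 0.103 -0.069] -0.374
1.4 [ 0.107 -0.079] -0.406
1.5 [ 0.11 -0.09] -0.438
1.6 [ 0.111 -0.101] -0.47
1.7 [ 0.112 -0.112] -0.501
```

Call:
drive_tool(rows=[[[0.01,-0.001,0,-0.024,200],[0.021,-0.003,0,-0.056,200],[0.032,-0.005,0,-0.088,200],[0.042,-0.009,0,-0.119,200],[0.052,-0.013,0,-0.151,200],[0.062,-0.019,0,-0.183,200],[0.07,-0.025,0,-0.215,200],[0.079,-0.033,0,-0.247,200],[0.079,-0.033,0,-0.247,200]]])

```text
time: 24.32
position: [0.4814, 0.2009, 0.0633]
tool_rot: [2.9, 1.206, -0.001]
ft_force: [-0.5, -1.1, 0.1]
grip_width: 0.216
```

```bash
cat > arc.py <<'E'
from h import *
from bench import ctrl
import sys
np.set_printoptions(suppress=True,precision=3)
st()
s=ctrl.get_state();R=Rn.from_rotvec(s['tool_rot']).as_matrix()[:2,:2]
a0=np.degrees(np.arctan2(R[1,0],R[0,0]))
ex=np.array([.9938,-.1111]);ey=np.array([.1111,.9938]);o=np.array([.5367,.2519])
pv=o-.075*ex-.036*ey
r=s['position'][:2]-pv;print('r',np.hypot(*r)*1e3,'theta',np.arctan2(r@ex,-(r@ey)))
for th in np.arange(float(sys.argv[1]),1.8,.1):
    p=pv+.033*(np.sin(th)*ex-np.cos(th)*ey)
    print(round(th,2),R.T@(p-s['position'][:2])/.3,round(-(np.degrees(th)-6.38-a0)/180,3))
E
python3 arc.py 1.0; python3 -c "
from h import *
from bench import ctrl
d=ctrl.get_image('side');crop(d,(235,230,385,365),5,'s9.png')"
```

```text
t 24.32 jig x -49.32 y -56.85 z 63.31 mm | Fx -0.34 Fy -1.12 Fz 0.11 | Tz -0.001 [-0.26  0.08 -0.  ] ang 45.17 w 0.216
r 33.08053603379527 theta 0.8889380924356245
1.0 [ 0.012 -0.001] -0.032
1.1 [ 0.023 -0.002] -0.064
1.2 [ 0.034 -0.005] -0.096
1.3 [ 0.044 -0.009] -0.127
1.4 [ 0.054 -0.014] -0.159
1.5 [ 0.063 -0.019] -0.191
1.6 [ 0.072 -0.026] -0.223
1.7 [ 0.08  -0.034] -0.255
```

View pics/s9.png

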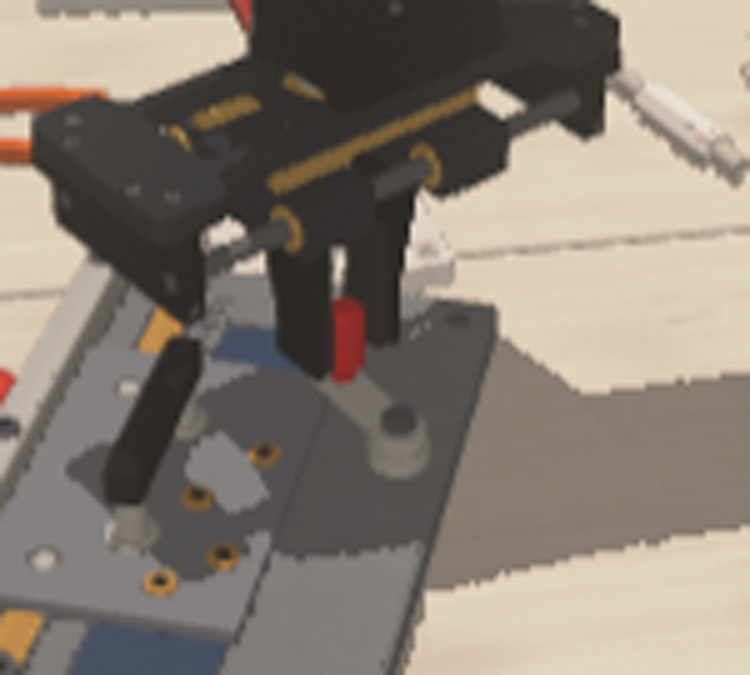

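The clip is turning, at about 0.85 rad. Continuing.

Call:
drive_tool(rows=[[[0.012,-0.001,0,-0.032,200],[0.023,-0.002,0,-0.064,200],[0.034,-0.005,0,-0.096,200],[0.044,-0.009,0,-0.127,200],[0.054,-0.014,0,-0.159,200],[0.063,-0.019,0,-0.191,200],[0.072,-0.026,0,-0.223,200],[0.072,-0.026,0,-0.223,200]]])

```text
time: 25.38
position: [0.4913, 0.2218, 0.0634]
tool_rot: [2.312, 2.127, 0.001]
ft_force: [-0.6, -0.5, 1.1]
grip_width: 0.211
```

```bash
python3 arc.py 1.6; python3 -c "
from h import *
from bench import ctrl
d=ctrl.get_image('side');crop(d,(235,230,385,365),5,'s10.png')"
```

```text
t 25.38 jig x -41.76 y -34.94 z 63.36 mm | Fx -0.57 Fy -0.52 Fz 1.11 | Tz -0.025 [-0.22 -0.09 -0.03] ang 85.24 w 0.211
r 33.2547517417267 theta 1.602692241272405
1.6 [-0.    -0.001] -0.0
1.7 [ 0.011 -0.001] -0.032
```

View pics/s10.png

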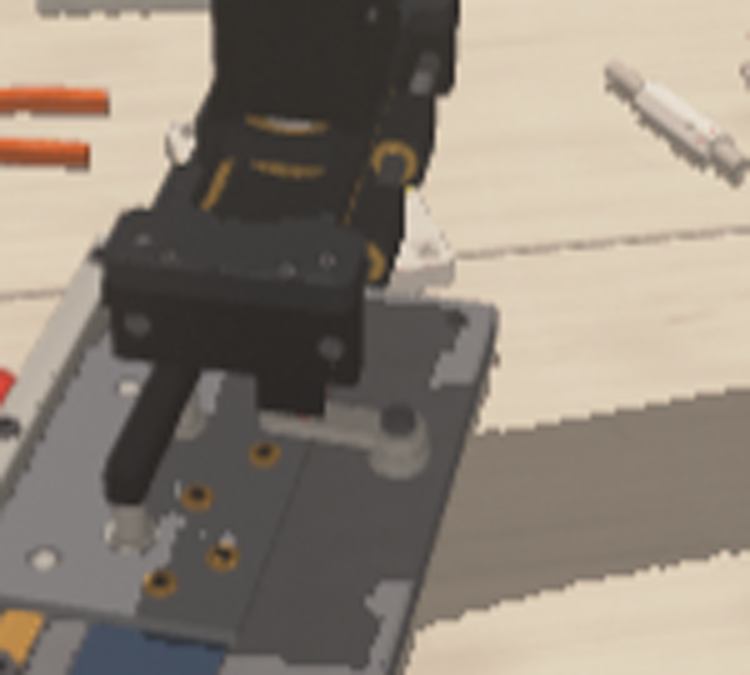

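Call:
drive_tool(rows=[[[0.003,0,0,-0.01,200],[0.006,0,0,-0.016,200],[0.006,0,0,-0.016,200]]])

```text
time: 25.8
position: [0.4914, 0.2237, 0.0634]
tool_rot: [2.255, 2.187, 0.0]
ft_force: [0.5, -1.2, -0.2]
grip_width: 0.214
```

```bash
python3 arc.py 1.6
```

```text
t 25.80 jig x -41.86 y -33.02 z 63.35 mm | Fx 0.66 Fy -1.17 Fz -0.20 | Tz -0.057 [-0.38 -0.14 -0.06] ang 88.24 w 0.214
r 33.26776579825283 theta 1.6605157086292126
1.6 [-0.007 -0.001] 0.016
1.7 [ 0.004 -0.001] -0.015
```

Pushing force stays about 1 N. The knob should now be at about 1.6 rad. I'll back off, open the jaws and rise straight up.

Call:
drive_tool(rows=[[[-0.006,0,0,0,190],[-0.006,0,0,0,170],[-0.006,0,0,0,170],[-0.006,0,-0.05,0,170],[-0.006,0,-0.15,0,170],[-0.006,0,-0.3,0,170],[-0.006,0,-0.5,0,170],[-0.006,0,-0.7,0,170],[-0.006,0,-0.7,0,170]]])

```text
time: 26.92
position: [0.4939, 0.2232, 0.2804]
tool_rot: [2.253, 2.185, 0.019]
ft_force: [0.2, -0.4, -0.8]
grip_width: 0.337
```

Run:
```python
from h import *
from bench import ctrl
st()
for n in('side','top'):
    d=ctrl.get_image(n);pickle.dump(d,open(n+'9.pkl','wb'));cv2.imwrite(f'pics/{n}9f.png',d['img'])
    crop(d,(195,270,345,405) if n=='side' else (155,190,285,290),5 if n=='side' else 6,n[0]+'11.png')
```

```text
t 26.93 jig x -39.37 y -33.32 z 280.40 mm | Fx 0.24 Fy -0.36 Fz -0.84 | Tz 0.001 [0.   0.06 0.  ] ang 88.25 w 0.337
```

View pics/s11.png

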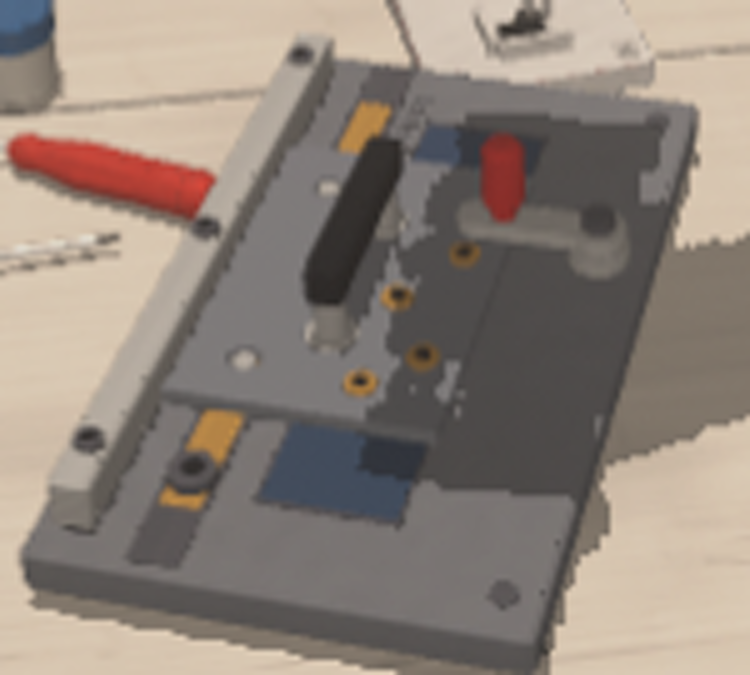

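View pics/top9f.png

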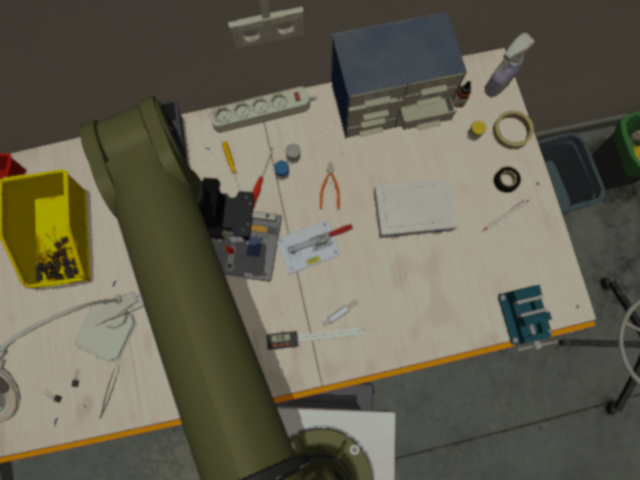

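Run:
```python
from h import *
np.set_printoptions(precision=2,suppress=True)
ex=np.array([.9938,-.1111,0]);ey=np.array([.1111,.9938,0]);o=np.array([.5367,.2519,0])
def red(n,box,z,f=8):
    d=load(n);x0,y0,x1,y1=box;im=cv2.resize(d['img'][y0:y1,x0:x1],None,fx=f,fy=f,interpolation=cv2.INTER_CUBIC)
    hsv=cv2.cvtColor(im,cv2.COLOR_BGR2HSV);m=cv2.inRange(hsv,(0,130,50),(8,255,255))|cv2.inRange(hsv,(172,130,50),(180,255,255))
    c=max(cv2.findContours(m,0,1)[0],key=cv2.contourArea);M=cv2.moments(c)
    uv=np.array([M['m10'],M['m01']])/M['m00']/f+[x0,y0]-.5+.5/f
    X=plane(d,[uv],z)[0]-o;print(n,uv,[X@ex*1e3,X@ey*1e3]);return uv
b=red('side9',(285,293,305,320),.054);a=red('side0',(305,280,325,308),.054)
c=red('top9',(222,238,240,260),.056)
X,r=tri([load('top9'),load('side9')],[c,b]);X=X-o;print('tri',X@ex*1e3,X@ey*1e3,X[2],r)
```

```text
side9 [295.13 304.82] [np.float64(-41.53243262792264), np.float64(-30.37879150667963)]
side0 [315.65 294.99] [np.float64(-69.49978241037857), np.float64(-64.50402715233533)]
top9 [229.5  249.64] [np.float64(-42.510573837291346), np.float64(-35.12891776346322)]
tri -41.116672521580895 -33.95546793413165 0.05105061508089243 [np.float64(0.0005334959443033464), np.float64(0.0005334959443031744)]
```

View pics/t11.png

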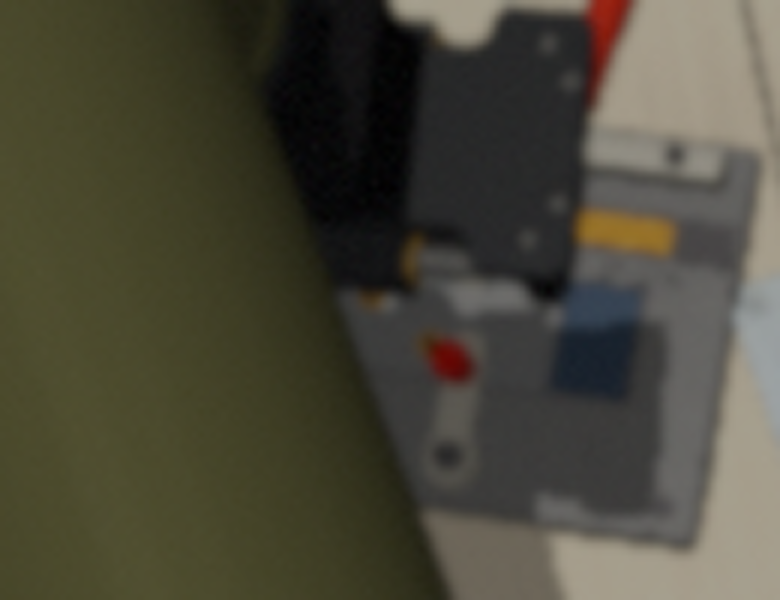

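The clip stands at about 1.6 rad, over the template's front edge. The template is flat with both pins through, and the other things are at their former pixels. Handing in.

Run:
```python
from bench import ctrl
ctrl.close_job(); s=ctrl.get_state(); print(s['time'],s['ft_force'])
```

```text
the job is handed in; nothing more can be done
the job is handed in; nothing more can be done
```

The template is seated over both pins against the fence, the red-knobbed clip is swung shut over its front edge, and the job was handed in at about 27 s.

- **Template:** I touched the fence lightly, then felt for the pins while sliding along it. The template dropped 5.9 mm as expected, and both pins show in their holes.
- **Forces:** During one stall in the slide, the readings rose to about 4 to 5 N sideways and about 8 N on the pins. I backed off and carried on at about 2 to 5 N on the pins. Turning the clip read about 1 N.
- **Clip:** Two-view measurement puts the knob at jig (−41, −34), so the clip stands at about 1.6 rad. It was pushed with the jaws set loosely either side of the knob, then released.
- **Other things on the bench:** In the last top view, those in sight are where they started. The arm hides part of the bench there, including the area of the purple look-alike.

**Disagreements:** The side view alone placed points up to 4 mm off in y, and triangulated heights read about 2 mm low. I relied on touch and on both views together instead.

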